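Set the slope board and lay out the culture bottles

TASK

Culture slopes are to be poured: open all three steel cases to see what they hold, then swing the slope board's plate up and back, stand the higher of the two black blocks upright in the seat on its base and let the plate down onto it. Lay every bottle you found in a lane of its own on the propped plate, cap uphill, and shut all three cases again with the lower block still in its case. Do not disturb the cup, the timer or the roll of tape.

Things in the scene. Friction and masses are not known exactly. Their poses are not given: they have to be found in the camera images.
- case_a_floor (a point): centre of the inner floor of a fixed steel case, one of three that look alike when shut and may stand in any order. Outside 100 (its own x) x 176 (its own y) x 46 mm high, inside 90 x 166 x 42 mm, floor 4 mm and walls 5 mm thick; its z is up and its x points from the front to the hinge side, away from the robot. What each holds is seen only when open: bottles, the two blocks, or nothing
- lid_a_knob (a point): centre of the black ball knob (26 mm across, on a 10 mm stem) of the lid of case_a; the knob stands 26 mm above the lid's top face (half-way across, 19 mm from its front edge), on a line 85 mm in front of and 30 mm above the hinge line when shut. The ball swivels between fingers that close along the case's y; a tool kept upright all the way may lose it near the end, one that leans with the lid by 0.4 of its angle keeps it
- lid_a (a joint): hinge of the lid of case_a, along the case's own y, 52 mm behind the case's centre and 47 mm above its underside: 0 shut, grows as the lid swings up and away from the robot, stop at 1.75 rad. A plain lid (104 x 180 x 4 mm, 0.2 kg): let go beyond about 1.5 rad it stays open, below that it falls shut
- case_b_floor (a point): centre of the inner floor of a fixed steel case, one of three that look alike when shut and may stand in any order. Outside 100 (its own x) x 176 (its own y) x 46 mm high, inside 90 x 166 x 42 mm, floor 4 mm and walls 5 mm thick; its z is up and its x points from the front to the hinge side, away from the robot. What each holds is seen only when open: bottles, the two blocks, or nothing
- lid_b_knob (a point): centre of the black ball knob (26 mm across, on a 10 mm stem) of the lid of case_b; the knob stands 26 mm above the lid's top face (half-way across, 19 mm from its front edge), on a line 85 mm in front of and 30 mm above the hinge line when shut. The ball swivels between fingers that close along the case's y; a tool kept upright all the way may lose it near the end, one that leans with the lid by 0.4 of its angle keeps it
- lid_b (a joint): hinge of the lid of case_b, along the case's own y, 52 mm behind the case's centre and 47 mm above its underside: 0 shut, grows as the lid swings up and away from the robot, stop at 1.75 rad. A plain lid (104 x 180 x 4 mm, 0.2 kg): let go beyond about 1.5 rad it stays open, below that it falls shut
- case_c_floor (a point): centre of the inner floor of a fixed steel case, one of three that look alike when shut and may stand in any order. Outside 100 (its own x) x 176 (its own y) x 46 mm high, inside 90 x 166 x 42 mm, floor 4 mm and walls 5 mm thick; its z is up and its x points from the front to the hinge side, away from the robot. What each holds is seen only when open: bottles, the two blocks, or nothing
- lid_c_knob (a point): centre of the black ball knob (26 mm across, on a 10 mm stem) of the lid of case_c; the knob stands 26 mm above the lid's top face (half-way across, 19 mm from its front edge), on a line 85 mm in front of and 30 mm above the hinge line when shut. The ball swivels between fingers that close along the case's y; a tool kept upright all the way may lose it near the end, one that leans with the lid by 0.4 of its angle keeps it
- lid_c (a joint): hinge of the lid of case_c, along the case's own y, 52 mm behind the case's centre and 47 mm above its underside: 0 shut, grows as the lid swings up and away from the robot, stop at 1.75 rad. A plain lid (104 x 180 x 4 mm, 0.2 kg): let go beyond about 1.5 rad it stays open, below that it falls shut
- spacer_seat (a point): centre of the square seat on the fixed base of the slope board, on the floor of the seat (8 mm above the worktop): a raised rim 7 mm high and 46 mm wide inside, meant for a 36 mm square block. Grey base 180 (x) x 208 (y) x 8 mm; z up, x towards the hinge, away from the robot; the seat lies 110 mm in front of the hinge line
- plate_knob (a point): centre of the black ball knob (26 mm across) on the plate of the slope board, 26 mm above the plate's top face, half-way across near its front edge (it swivels in the grip like the lid knobs); 136 mm in front of and 29 mm above the hinge line when the plate lies flat
- plate (a joint): hinge of the plate of the slope board, along the base's own y, 110 mm behind the seat and 23 mm above the worktop: 0 lying flat on its rest, grows as the front edge is swung up and away from the robot, stop at 1.75 rad. Let go past about 1.5 rad it leans back and stays, otherwise it falls. Resting on the higher block in the seat it reads about 0.30, on the lower about 0.11. Plate 152 x 184 x 6 mm, 0.45 kg
- lane_0 (a point): centre of the left lane on the plate's top face, where one bottle is to lie: two bars of 8 mm, 20 mm apart between centres, run from front to hinge and cradle the bottle, whose axis then lies 22 mm above the plate's face. The lanes are 62 mm apart. x runs along the plate to the hinge (downhill once the plate is propped), z square to the plate; a foot stop 12 mm high stands 37 mm from this point on the hinge side
- lane_1 (a point): centre of the middle lane on the plate's top face, where one bottle is to lie: two bars of 8 mm, 20 mm apart between centres, run from front to hinge and cradle the bottle, whose axis then lies 22 mm above the plate's face. The lanes are 62 mm apart. x runs along the plate to the hinge (downhill once the plate is propped), z square to the plate; a foot stop 12 mm high stands 37 mm from this point on the hinge side
- lane_2 (a point): centre of the right lane on the plate's top face, where one bottle is to lie: two bars of 8 mm, 20 mm apart between centres, run from front to hinge and cradle the bottle, whose axis then lies 22 mm above the plate's face. The lanes are 62 mm apart. x runs along the plate to the hinge (downhill once the plate is propped), z square to the plate; a foot stop 12 mm high stands 37 mm from this point on the hinge side
- high_block_mid (a point): centre of the higher of the two black plastic spacer blocks, 36 x 36 mm and 40 mm high, standing on the floor of one of the cases in a 42 mm square pocket of a grey tray 8 mm thick (0.12 kg); z up, sides along x and y
- low_block_mid (a point): centre of the lower of the two black plastic spacer blocks, 36 x 36 mm and 22 mm high, standing on the floor of one of the cases in a 42 mm square pocket of a grey tray 8 mm thick (0.066 kg); z up, sides along x and y
- bottle_0_mid (a point): centre of an amber bottle with a white screw cap, 33 mm across and 70 mm long (the cap is 26 mm across and 10 mm long), about 0.06 kg, lying at first on two bars in one of the cases, along the case's x, its axis 22 mm above the case's floor, with 30 mm or more free on either side; z runs along it from base to cap. Bottles may lie either way round. None if absent: one to three bottles are there
- bottle_1_mid (a point): centre of an amber bottle with a white screw cap, 33 mm across and 70 mm long (the cap is 26 mm across and 10 mm long), about 0.06 kg, lying at first on two bars in one of the cases, along the case's x, its axis 22 mm above the case's floor, with 30 mm or more free on either side; z runs along it from base to cap. Bottles may lie either way round. None if absent: one to three bottles are there
- bottle_2_mid (a point): centre of an amber bottle with a white screw cap, 33 mm across and 70 mm long (the cap is 26 mm across and 10 mm long), about 0.06 kg, lying at first on two bars in one of the cases, along the case's x, its axis 22 mm above the case's floor, with 30 mm or more free on either side; z runs along it from base to cap. Bottles may lie either way round. None if absent: one to three bottles are there
- cup: bystander: white specimen cup, 61 mm across and 66 mm high, origin at the centre of its underside
- timer: bystander: bench timer lying flat, 64 x 64 x 18 mm, origin at the centre of its underside
- tape: bystander: roll of tape lying flat, 96 mm across and 25 mm high, origin at the centre of its underside

How it is judged:
By the outcome, as a careful person would: the job done as asked, in the order asked, and still so for the second after the job is handed in, with the robot touching nothing.
Of bottle_0, bottle_1, bottle_2 only 1 to 3 are there at a start; the rules pass over those that are not, and their reading is None.
At some moment in a run one of high_block may be knocked a few centimetres aside while the robot is not near it.
Once in a run the grip may slacken for a moment while it holds something.
It also fails if it takes over 210 s, if anything falls off the work surface, if the arm or the gripper's body presses on something with over 40 N, if the wrist force passes 120 N, or if a joint passes its speed limit or range.

ROBOT

A 6-joint arm with a two-finger parallel gripper is mounted at the origin on a cart in front of the work surface, level with it; the furniture and walls round the work are solid. World frame = base frame: x ahead of the robot, y to its left, z up, the work surface at z = 0. Lengths are in mm, angles in rad, forces in N, time in s.
With the tool pointing down it reaches from about 300 to 750 mm from the base axis. Payload 8.5 kg.
Tool frame: the origin (TCP) lies at the very end of the fingers, on their centre line; the grasp point (between the pads) lies 19 mm behind it (r.grip_point_offset is the distance from the TCP to the grasp point, in mm); z points along the fingers, y is the line along which they close (so a half turn about z gives the same grasp; the last joint's range is limited). The gripper opens to 85 mm and grips with 20 to 120 N. Pads are 22 mm wide; open, the fingers measure 114 mm over their backs; the gripper's body (76 mm by 85 mm) begins 54 mm behind the grasp point. The pads swing forward as they close: fully open they stand 13 mm farther back than shut.
Start: joints at [0.889, 0.381, 1.297, -0, 1.464, -0.215], TCP at [247.506, 491.143, 231.322] pointing down, gripper open.
Joint ranges: [-3.11, 3.11], [-0.89, 2.33], [0.22, 2.48], [-1.42, 4.56], [0.17, 2.85], [-2.88, 2.88]. Speed limits (rad/s): [2.39, 2.39, 3.14, 3.14, 3.14, 3.14].

INTERFACE

Orientations are given as a unit quaternion [w, x, y, z].
In Python, from workcell import r, imaging gives the robot as it stands. The module is installed in compiled form; this text tells all that it offers.
- The arm moves only by the tool arm_command, never from a script. Its arguments are lists of equal length, an entry for each row: "translation": the shift along the tool's x, y, z in m, a list of three; "roll": the turn about the tool's z in degrees. A call has 1 to 5 rows; each row is the pose to reach, as a shift and turn from the pose commanded when the call began, along the tool's axes at that moment; what a row does not reach only later rows make up. A row lasts 1/8 s, in which the tool goes at most 62.5 mm and 10.7 degrees, less where a joint would pass 70% of its speed; a pose out of reach is approached as far as the arm can. A call with a gripper value outside its range is refused whole. "hand" is the opening, from -1 (shut) to 1 (fully open), set as the call begins (left out, the last holds). The fingers move at their own pace and stop on an object; "newtons" is the grip in N (left out, the last holds). Time passes only in rows, so rows that repeat a pose let the fingers close. It gives the time, the measured TCP pose, the force, the opening and the grip force at its end, in the units of the state.
- r.observe(): the state, without advancing time (a new reading comes with each control period).
- imaging.get_image(name): name is "scene" or "top" or "wrist"; returns a dict with "color" (384x512x3 uint8, red, green, blue), "z_map" (384x512 float32, mm along the optical axis (not along the pixel's ray), 0 where there is no reading), "K" (3x3 intrinsics, pixels), "origin" and "attitude" of the camera in the world. Camera axes: x right, y down, z forward; pixel columns grow to the right and rows downward; lengths in mm; the calibration is good to about 2 mm. A picture is of the moment at which its call begins.
- r.finish_job(): hands the job in; it is judged then, once.
The state is a dict: "t": time; "q": joint angles; "qvel": joint speeds; "joint_torque": joint torques, N m; "tool_pos": TCP position; "eef_rot": TCP orientation; "contact_force": force on the tool from outside, world axes, zero at the start; "wrist_torque": the same for the moment, N m; "opening": finger opening in mm; "finger_force": force on a finger pad.
Only numpy, scipy, OpenCV 4.12 (cv2) and the standard library are available. Lean on these libraries where they do the work, as an engineer would, in place of code of your own. Each camera call takes 0.05 s, during which the arm holds its last target. There are 200 camera calls.

## Working session

There is one attempt and no reset: what is moved stays moved. The work goes in short steps, Python scripts to look and compute and a tool call to move; the robot and the scene stay as the last step left them, time stands still between calls to the robot, and variables do not carry over. Pictures are saved under pics/ and viewed, at most 14 in all, crops included, and the job is handed in when it is done.

Besides the shell and the picture viewer there is one more tool, called after "Call:" as a command line: name --pt "numbers of a row" for each row, then --argument value for the rest. arm_command: Moves the arm, as the interface text tells. Its arguments: {"type":"object","properties":{"translation":{"type":"array"},"roll":{"type":"array"},"hand":{"type":"number"},"newtons":{"type":"number"}},"required":["translation","roll"]}

```bash
mkdir -p pics
cat > h.py <<'E'
import numpy as np, cv2
from scipy.spatial.transform import Rotation as R
from workcell import r, imaging
def rot(a):
    a=np.array(a,float)
    return a if a.shape==(3,3) else R.from_quat(np.r_[a[1:],a[0]]).as_matrix()
def img(n):
    d=imaging.get_image(n); d['R']=rot(d['attitude']); return d
def cloud(d):
    z=d['z_map']; v,u=np.mgrid[:z.shape[0],:z.shape[1]]; K=d['K']
    p=np.stack([(u-K[0,2])/K[0,0]*z,(v-K[1,2])/K[1,1]*z,z],-1)
    P=p@d['R'].T+np.array(d['origin']); P[z==0]=np.nan; return P
def proj(d,p):
    c=(np.array(p)-d['origin'])@d['R']; K=d['K']; return (K[:2,:2]@(c[:2]/c[2])+K[:2,2])
def save(d,n,crop=None,s=1):
    c=d['color'][:,:,::-1]
    if crop: c=c[crop[1]:crop[3],crop[0]:crop[2]]
    cv2.imwrite('pics/'+n,cv2.resize(c,None,fx=s,fy=s,interpolation=cv2.INTER_CUBIC))
def st():
    s=r.observe(); print('t',round(s['t'],2),'tcp',np.round(s['tool_pos'],1),'q',np.round(s['q'],2),'op',s['opening'],'ff',s['finger_force'],'F',np.round(s['contact_force'],1)); return s
E
python3 - <<'E'
from h import *
s=st(); print(s['eef_rot']); print(rot(s['eef_rot']).round(3))
for n in ('top','scene'):
    d=img(n); print(n,np.round(d['origin']),d['R'].round(2),d['K']); np.savez('/tmp/'+n+'.npz',P=cloud(d),c=d['color'])
    save(d,n+'0.png',s=1.5)
E
```

```text
t 0.0 tcp [247.3 490.9 230.7] q [ 0.89  0.38  1.3   0.    1.46 -0.22] op 85.22745759001559 ff 0.0 F [-0.2 -0.4 -0.6]
[-3.38553955e-04  2.31261625e-01  9.72891300e-01 -6.81440419e-04]
[[-0.893  0.45  -0.001]
 [ 0.45   0.893 -0.001]
 [ 0.    -0.001 -1.   ]]
top [ 253.  -28. 1497.] [[ 0.01 -0.98  0.19]
 [-1.   -0.01  0.01]
 [-0.   -0.19 -0.98]] [[369.84026285   0.         260.85242656]
 [  0.         369.84026285 192.97826345]
 [  0.           0.           1.        ]]
scene [ -25. -981.  818.] [[ 0.86 -0.28  0.43]
 [-0.51 -0.47  0.72]
 [ 0.   -0.84 -0.55]] [[393.17021777   0.         264.86125824]
 [  0.         393.17021777 195.79893857]
 [  0.           0.           1.        ]]
```

View pics/top0.png

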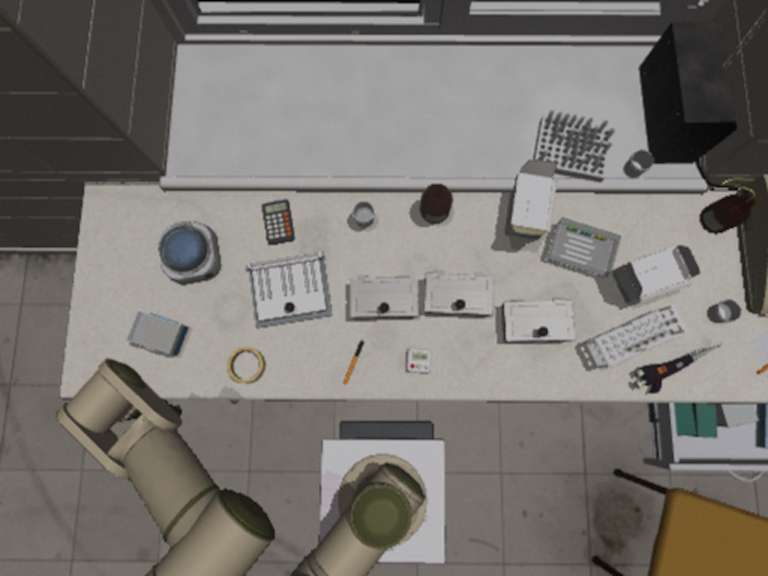

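View pics/scene0.png

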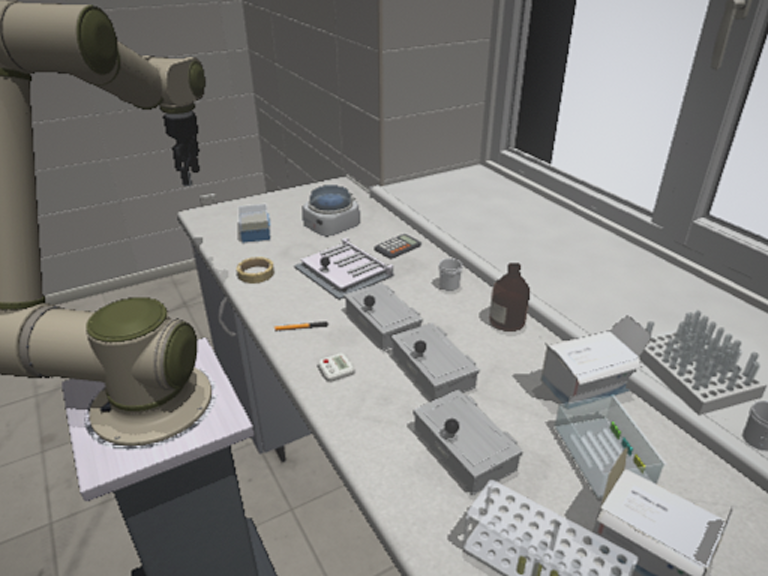

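Run:
```python
from h import *
D=np.load('/tmp/top.npz'); P=D['P']; c=D['c']
def rect(z0,z1,reg,name):
    v0,v1,u0,u1=reg; m=np.zeros(P.shape[:2],bool); m[v0:v1,u0:u1]=1
    m&=(P[...,2]>z0)&(P[...,2]<z1)
    q=P[m]; rr=cv2.minAreaRect(q[:,:2].astype(np.float32)); print(name,len(q),'z',np.median(q[:,2]).round(1),np.round(rr[0],1),np.round(rr[1],1),round(rr[2],1), 'med',np.median(q,0).round(1))
for n,reg in dict(A=(180,216,230,281),B=(178,213,282,331),C=(196,232,332,386)).items():
    rect(42,56,reg,n+' lid'); rect(66,100,reg,n+' knob')
rect(8,36,(165,222,160,222),'plate'); rect(42,75,(190,215,180,205),'pknob')
rect(5,12,(165,222,160,222),'base')
for n,reg in dict(timer=(228,252,266,290),tape=(225,260,148,180),cup=(130,155,232,252)).items(): rect(12 if n!='cup' else 40,80,reg,n)
```

```text
A lid 1036 z 51.8 [523.2   1.9] [109.8 179.5] 1.4 med [521.3   3.4  51.8]
A knob 33 z 86.3 [487.3   0.6] [24.  19.6] 0.2 med [486.4   2.3  86.3]
B lid 1033 z 51.6 [ 532.4 -197.1] [180.6 108. ] 88.1 med [ 531.4 -199.1   51.6]
B knob 37 z 86.2 [ 497.1 -195.1] [22.4 21.4] 41.4 med [ 496.4 -194.9   86.2]
C lid 1080 z 51.5 [ 463.7 -405.7] [111.  182.4] 2.1 med [ 463.6 -402.1   51.5]
C knob 38 z 85.4 [ 428.2 -406.1] [23.4 22.2] 7.2 med [ 427.4 -404.6   85.4]
plate 1872 z 26.6 [541.3 274. ] [228.7 237.9] 8.5 med [544.6 258.4  26.6]
pknob 34 z 62.0 [491.7 251.8] [21.  24.5] 5.2 med [490.2 250.1  62. ]
base 434 z 7.6 [546.2 271.1] [235.5 256.9] 0.6 med [482.1 247.    7.6]
timer 223 z 16.8 [356.4 -91.4] [60.2 60.1] 0.1 med [354.5 -93.2  16.8]
tape 203 z 24.7 [340.8 371. ] [102.7  91. ] 89.8 med [338.6 368.9  24.7]
cup 76 z 59.7 [753.2  59. ] [58.8 57.5] 2.6 med [765.2  61.1  59.7]
```

Call:
arm_command --pt "-0.045 -0.034 0" --pt "-0.09 -0.068 0" --pt "-0.135 -0.102 0" --pt "-0.18 -0.136 0" --pt "-0.225 -0.17 0" --roll '[-5.3, -10.6, -16, -21.4, -26.7]' --hand 1 --newtons 40

```text
t: 0.72
tool_pos: [372.3, 236.4, 231.2]
eef_rot: [-0.0, -0.001, 1.0, -0.0]
contact_force: [0.9, 0.5, -0.1]
opening: 85.4
finger_force: 0.0
```

Call:
arm_command --pt "-0.027 -0.06 0" --pt "-0.054 -0.12 0" --pt "-0.085 -0.18 0" --pt "-0.085 -0.23 0" --pt "-0.085 -0.23 0" --roll '[0, 0, 0, 0, 0]'

```text
t: 1.35
tool_pos: [457.1, 4.6, 230.8]
eef_rot: [-0.001, 0.003, 1.0, -0.0]
contact_force: [0.1, 0.1, 0.3]
opening: 85.6
finger_force: 0.0
```

Run:
```python
from h import *
s=st(); print(rot(s['eef_rot']).round(3))
d=img('wrist'); print(np.round(d['origin']),d['R'].round(2),d['K'][0]); save(d,'w1.png',s=1.5)
np.savez('/tmp/w1.npz',P=cloud(d),c=d['color'])
```

```text
t 1.35 tcp [457.1   4.6 230.8] q [-0.25  0.22  1.54 -0.    1.39 -1.81] op 85.57336414137198 ff 0.0 F [0.1 0.1 0.3]
[[-1.     0.007 -0.001]
 [ 0.007  1.    -0.   ]
 [ 0.001 -0.    -1.   ]]
[377.   6. 373.] [[ 0.01  0.95  0.31]
 [ 1.   -0.01 -0.  ]
 [ 0.    0.31 -0.95]] [291.61772044   0.         255.63709889]
```

View pics/w1.png

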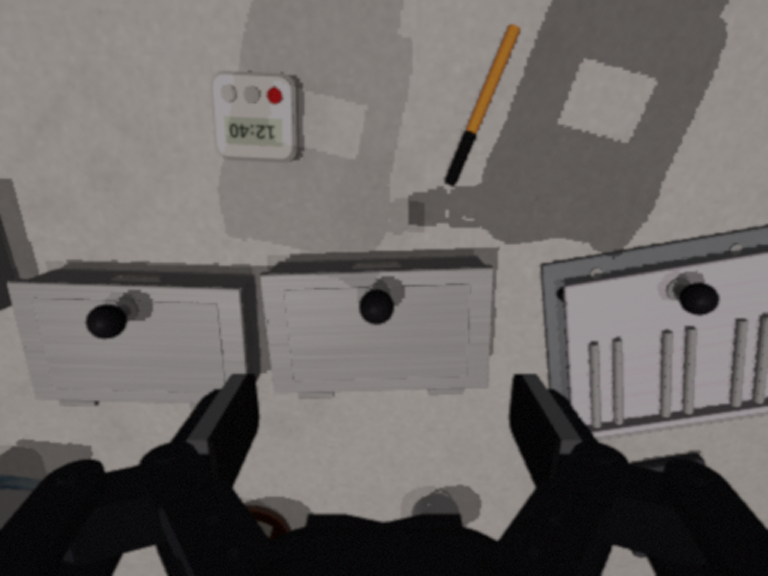

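```bash
cat >> h.py <<'E'
def fitrect(P,m,name):
    m=cv2.morphologyEx(m.astype(np.uint8),cv2.MORPH_OPEN,np.ones((3,3)))>0
    q=P[m]; rr=cv2.minAreaRect(q[:,:2].astype(np.float32)); print(name,len(q),'z',np.median(q[:,2]).round(1),np.round(rr[0],1),np.round(rr[1],1),round(rr[2],1)); return rr
def knob(P,c,box,zmin,zmax=140):
    # sphere fit (r=13) to the dark points within box x0,x1,y0,y1
    from scipy.optimize import least_squares
    m=(P[...,0]>box[0])&(P[...,0]<box[1])&(P[...,1]>box[2])&(P[...,1]<box[3])&(P[...,2]>zmin)&(P[...,2]<zmax)&(c.max(-1)<70)
    q=P[m]
    f=least_squares(lambda x:np.linalg.norm(q-x,axis=1)-13,q.mean(0)-[0,0,8],loss='soft_l1')
    print('knob',len(q),f.x.round(1),'rms',np.sqrt(np.mean(f.fun**2)).round(2)); return f.x
E
python3 - <<'E'
from h import *
D=np.load('/tmp/w1.npz'); P=D['P']; c=D['c']
x,y,z=P[...,0],P[...,1],P[...,2]
lid=(z>42)&(z<57)
fitrect(P,lid&(abs(y-2)<99)&(abs(x-523)<70),'A'); fitrect(P,lid&(y<-100)&(y>-300)&(abs(x-523)<75),'B')
knob(P,c,(460,515,-25,30),62); knob(P,c,(470,525,-225,-165),62); knob(P,c,(460,520,220,280),40)
pl=(z>4)&(z<12)&(y>100)&(x>420)&(x<650)
print(P[pl].min(0),P[pl].max(0))
# base front edge line
for yy in range(170,260,15):
    m=(z>4)&(z<12)&(abs(y-yy)<4)&(x>420)&(x<520)
    if m.any(): print(yy,x[m].min().round(1))
E
```

```text
A 11836 z 51.8 [5.228e+02 3.000e-01] [110.8 180.8] 1.5
B 11075 z 51.7 [ 532.5 -198.9] [181.2 110.2] 87.7
knob 420 [487.2  -0.6  77. ] rms 0.53
knob 483 [ 497.2 -197.8   76.8] rms 0.65
knob 444 [491.4 249.8  52.3] rms 0.74
[442.84857651 141.8223797    4.0304121 ] [609.90632691 333.17285777  11.78579094]
170 470.0
185 467.8
200 465.3
215 462.0
230 459.9
245 457.1
```

Call:
arm_command --pt "-0.03 -0.005 0.05" --pt "-0.03 -0.005 0.1" --pt "-0.03 -0.005 0.14" --pt "-0.03 -0.005 0.16" --pt "-0.03 -0.005 0.174" --roll '[-1.9, -1.9, -1.9, -1.9, -1.9]'

```text
t: 2.02
tool_pos: [486.3, 4.4, 56.5]
eef_rot: [-0.001, -0.017, 1.0, 0.0]
contact_force: [-0.0, 0.0, 1.5]
opening: 85.1
finger_force: 0.0
```

Call:
arm_command --pt "0 0 0" --pt "0 0 0" --pt "0 0 0" --pt "0 0 0" --pt "0 0 0" --roll '[0, 0, 0, 0, 0]' --hand -1 --newtons 40

```text
t: 2.65
tool_pos: [487.4, -0.8, 58.8]
eef_rot: [0.001, -0.017, 1.0, -0.004]
contact_force: [-5.6, -24.5, 8.4]
opening: 23.7
finger_force: 39.1
```

Run:
```python
from h import *
s=st(); print(r.grip_point_offset, rot(s['eef_rot']).round(3)[0])
def off(a,b,t,a0): # offset in mm tool x,z from a0 to t, knob a in front, b above hinge
    f=lambda t:np.array([-a*np.cos(t)+b*np.sin(t),a*np.sin(t)+b*np.cos(t)])
    d=f(t)-f(a0); return [round(-d[0]/1e3,3),0,round(-d[1]/1e3,3)]
for a,b,T in((85,30,1.65),(136,29,1.65)):
    for k in range(3): print(a,[off(a,b,T/15*(5*k+i+1),T/15*5*k) for i in range(5)])
```

```text
t 2.65 tcp [487.4  -0.8  58.8] q [-0.24  0.48  1.72 -0.01  0.94 -1.84] op 23.72999311234635 ff 39.09064739942551 F [ -5.6 -24.5   8.4]
18.700000000000003 [-0.999 -0.033  0.002]
85 [[np.float64(-0.004), 0, np.float64(-0.009)], [np.float64(-0.009), 0, np.float64(-0.018)], [np.float64(-0.014), 0, np.float64(-0.026)], [np.float64(-0.021), 0, np.float64(-0.033)], [np.float64(-0.028), 0, np.float64(-0.04)]]
85 [[np.float64(-0.008), 0, np.float64(-0.006)], [np.float64(-0.017), 0, np.float64(-0.011)], [np.float64(-0.026), 0, np.float64(-0.015)], [np.float64(-0.035), 0, np.float64(-0.018)], [np.float64(-0.045), 0, np.float64(-0.019)]]
85 [[np.float64(-0.01), 0, np.float64(-0.001)], [np.float64(-0.02), 0, np.float64(-0.0)], [np.float64(-0.03), 0, np.float64(0.001)], [np.float64(-0.039), 0, np.float64(0.003)], [np.float64(-0.048), 0, np.float64(0.007)]]
136 [[np.float64(-0.004), 0, np.float64(-0.015)], [np.float64(-0.01), 0, np.float64(-0.029)], [np.float64(-0.017), 0, np.float64(-0.043)], [np.float64(-0.025), 0, np.float64(-0.055)], [np.float64(-0.035), 0, np.float64(-0.067)]]
136 [[np.float64(-0.011), 0, np.float64(-0.01)], [np.float64(-0.023), 0, np.float64(-0.02)], [np.float64(-0.036), 0, np.float64(-0.027)], [np.float64(-0.05), 0, np.float64(-0.034)], [np.float64(-0.065), 0, np.float64(-0.039)]]
136 [[np.float64(-0.015), 0, np.float64(-0.003)], [np.float64(-0.03), 0, np.float64(-0.005)], [np.float64(-0.045), 0, np.float64(-0.004)], [np.float64(-0.061), 0, np.float64(-0.002)], [np.float64(-0.076), 0, np.float64(0.001)]]
```

Call:
arm_command --pt "-0.004 -0.004 -0.009" --pt "-0.009 -0.004 -0.018" --pt "-0.014 -0.004 -0.026" --pt "-0.021 -0.004 -0.034" --pt "-0.028 -0.004 -0.041" --roll '[0, 0, 0, 0, 0]'

```text
t: 3.28
tool_pos: [515.6, -0.3, 98.8]
eef_rot: [0.0, -0.016, 1.0, -0.0]
contact_force: [1.7, -4.2, -6.5]
opening: 23.9
finger_force: 39.5
```

Call:
arm_command --pt "-0.008 0 -0.006" --pt "-0.017 0 -0.011" --pt "-0.026 0 -0.015" --pt "-0.035 0 -0.018" --pt "-0.045 0 -0.019" --roll '[0, 0, 0, 0, 0]'

```text
t: 3.9
tool_pos: [560.3, 0.9, 118.0]
eef_rot: [-0.0, -0.016, 1.0, -0.001]
contact_force: [-2.4, -6.8, -0.2]
opening: 23.3
finger_force: 39.3
```

Call:
arm_command --pt "-0.01 0 -0.001" --pt "-0.02 0 0" --pt "-0.03 0 0.001" --pt "-0.039 0 0.003" --pt "-0.048 0 0.007" --roll '[0, 0, 0, 0, 0]'

```text
t: 4.53
tool_pos: [608.5, 3.4, 110.4]
eef_rot: [0.0, -0.016, 1.0, 0.0]
contact_force: [0.0, 1.0, 0.0]
opening: -0.0
finger_force: 0.0
```

Run:
```python
from h import *
st(); d=img('scene'); save(d,'s1.png',(180,150,400,340),2.5)
```

```text
t 4.53 tcp [608.5   3.4 110.4] q [-0.19  0.59  1.31  0.    1.25 -1.79] op -0.004969139743933019 ff 0.0 F [0. 1. 0.]
```

View pics/s1.png

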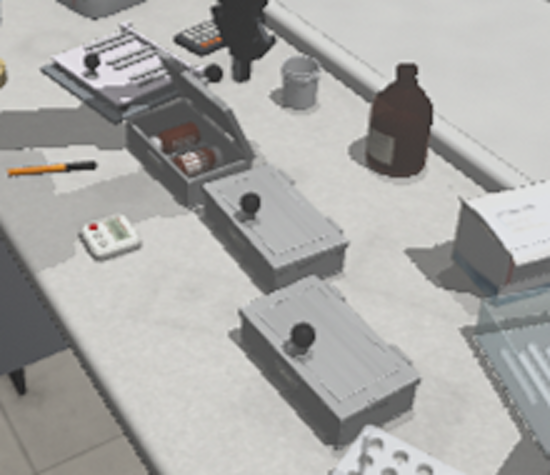

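Run:
```python
from h import *
d=img('scene'); P=cloud(d); c=d['color']
u,v=180+213/2.5,150+72/2.5
print(u,v); w=P[int(v)-3:int(v)+4,int(u)-4:int(u)+5]; print(w[...,0].round(),w[...,1].round(),w[...,2].round())
u,v=180+240/2.5,150+60/2.5; print(P[int(v),int(u)])
```

```text
265.2 178.8
[[679. 681. 684. 691. 692. 697. 702. 705. 708.]
 [672. 553. 555. 555. 557. 563. 696. 702. 703.]
 [548. 549. 551. 554. 556. 561. 564. 696. 698.]
 [544. 548. 550. 551. 558. 562. 564. 691. 694.]
 [544. 546. 548. 552. 554. 559. 565. 690. 689.]
 [544. 545. 548. 552. 552. 558. 560. 686. 685.]
 [543. 545. 549. 550. 553. 558. 561. 680. 680.]] [[231. 227. 224. 228. 221. 221. 222. 218. 216.]
 [220.   7.   4.  -3.  -5.  -2. 212. 214. 207.]
 [  5.   1.  -3.  -4.  -8.  -6.  -6. 204. 200.]
 [ -1.  -1.  -4.  -9.  -3.  -3.  -7. 195. 192.]
 [ -1.  -4.  -7.  -7. -11.  -9.  -6. 193. 185.]
 [ -1.  -5.  -7.  -7. -14. -10. -14. 187. 178.]
 [ -3.  -6.  -6. -10. -13. -11. -12. 177. 170.]] [[ -0.   1.   2.  -2.   1.  -0.  -2.  -1.  -1.]
 [  3. 146. 147. 150. 151. 147.  -0.  -3.   0.]
 [145. 147. 148. 148. 149. 147. 145.  -1.   1.]
 [145. 144. 145. 147. 142. 141. 143.   0.   1.]
 [141. 142. 143. 142. 143. 141. 138.  -3.   2.]
 [137. 139. 139. 138. 141. 137. 139.  -3.   1.]
 [135. 136. 134. 136. 137. 134. 134.  -1.   3.]]
[599.22150936  -7.33694742 147.63333625]
```

Call:
arm_command --pt "0 0 -0.05" --pt "0 0 -0.09" --pt "0.06 0 -0.09" --pt "0.121 0 -0.09" --pt "0.121 0 -0.09" --roll '[0, 0, 0, 0, 0]' --hand 1

```text
t: 5.25
tool_pos: [482.6, -0.1, 200.1]
eef_rot: [-0.002, -0.016, 1.0, 0.001]
contact_force: [0.2, 0.1, 0.6]
opening: 85.5
finger_force: 0.0
```

Call:
arm_command --pt "0 0 0" --pt "0 0 0" --pt "0 0 0" --roll '[0, 0, 0]'

```text
t: 5.62
tool_pos: [487.6, -1.0, 200.1]
eef_rot: [-0.0, -0.016, 1.0, 0.0]
contact_force: [-1.0, -0.7, -0.4]
opening: 85.3
finger_force: 0.0
```

Run:
```python
from h import *
st(); d=img('wrist'); knob(cloud(d),d['color'],(450,620,-40,40),62,170)
```

```text
t 5.62 tcp [487.6  -1.  200.1] q [-0.25  0.3   1.52  0.    1.32 -1.85] op 85.32257493552727 ff 0.0 F [-1.  -0.7 -0.4]
knob 556 [487.2  -0.6  77. ] rms 0.5
```

Call:
arm_command --pt "0 0 0.06" --pt "0 0 0.11" --pt "0 0 0.142" --pt "0 0 0.142" --pt "0 0 0.142" --roll '[0, 0, 0, 0, 0]'

```text
t: 6.3
tool_pos: [487.8, -1.2, 59.4]
eef_rot: [0.001, -0.016, 1.0, -0.0]
contact_force: [0.2, -1.4, 0.4]
opening: 85.2
finger_force: 0.0
```

Call:
arm_command --pt "0 0 0" --pt "0 0 0" --pt "0 0 0" --pt "0 0 0" --pt "0 0 0" --roll '[0, 0, 0, 0, 0]' --hand -1 --newtons 80

```text
t: 6.92
tool_pos: [487.0, -1.1, 59.0]
eef_rot: [0.0, -0.016, 1.0, -0.0]
contact_force: [-2.9, -1.6, 6.3]
opening: 22.4
finger_force: 77.9
```

Call:
arm_command --pt "-0.004 0 -0.009" --pt "-0.009 0 -0.018" --pt "-0.014 0 -0.026" --pt "-0.021 0 -0.033" --pt "-0.028 0 -0.04" --roll '[0, 0, 0, 0, 0]'

```text
t: 7.55
tool_pos: [518.9, -0.3, 98.4]
eef_rot: [0.004, -0.016, 1.0, -0.0]
contact_force: [26.3, 3.5, -34.6]
opening: 21.6
finger_force: 79.5
```

Call:
arm_command --pt "-0.008 0 -0.006" --pt "-0.017 0 -0.011" --pt "-0.026 0 -0.015" --pt "-0.035 0 -0.018" --pt "-0.045 0 -0.019" --roll '[0, 0, 0, 0, 0]'

```text
t: 8.18
tool_pos: [560.4, 1.4, 117.8]
eef_rot: [0.0, -0.016, 1.0, -0.0]
contact_force: [0.1, 0.0, -0.2]
opening: 0.2
finger_force: 0.0
```

Call:
arm_command --pt "-0.01 0 -0.001" --pt "-0.02 0 0" --roll '[0, 0]'

```text
t: 8.43
tool_pos: [580.5, 2.0, 117.3]
eef_rot: [0.0, -0.016, 1.0, 0.0]
contact_force: [-1.1, -0.4, 0.9]
opening: 0.1
finger_force: 0.0
```

Call:
arm_command --pt "0 0 -0.06" --pt "0.03 0 -0.08" --pt "0.094 0 -0.08" --pt "0.094 0 -0.08" --pt "0.094 0 -0.08" --roll '[0, 0, 0, 0, 0]' --hand 1

```text
t: 9.05
tool_pos: [486.8, -1.3, 197.8]
eef_rot: [0.001, -0.016, 1.0, -0.0]
contact_force: [0.3, -0.5, -0.8]
opening: 85.0
finger_force: 0.0
```

Call:
arm_command --pt "0 0 0.06" --pt "0 0 0.11" --pt "0 0 0.14" --pt "0 0 0.14" --pt "0 0 0.14" --roll '[0, 0, 0, 0, 0]'

```text
t: 9.68
tool_pos: [487.3, -1.3, 58.2]
eef_rot: [0.001, -0.016, 1.0, -0.0]
contact_force: [-0.2, 0.1, 0.2]
opening: 85.2
finger_force: 0.0
```

Call:
arm_command --pt "0 0 0" --pt "0 0 0" --pt "0 0 0" --pt "0 0 0" --pt "0 0 0" --roll '[0, 0, 0, 0, 0]' --hand -1 --newtons 20

```text
t: 10.3
tool_pos: [486.0, -1.1, 57.7]
eef_rot: [0.0, -0.016, 1.0, -0.0]
contact_force: [-1.4, 0.1, 5.6]
opening: 24.7
finger_force: 19.4
```

Call:
arm_command --pt "-0.004 0 -0.009" --pt "-0.009 0 -0.018" --pt "-0.014 0 -0.026" --pt "-0.021 0 -0.033" --pt "-0.028 0 -0.04" --roll '[0, 0, 0, 0, 0]'

```text
t: 10.92
tool_pos: [514.5, -0.3, 97.8]
eef_rot: [0.0, -0.016, 1.0, -0.0]
contact_force: [1.3, -4.8, -3.6]
opening: 24.5
finger_force: 19.9
```

Call:
arm_command --pt "-0.008 0 -0.006" --pt "-0.017 0 -0.011" --pt "-0.026 0 -0.015" --roll '[0, 0, 0]'

```text
t: 11.3
tool_pos: [540.5, 0.4, 112.8]
eef_rot: [0.0, -0.016, 1.0, -0.0]
contact_force: [-1.1, -6.3, -1.6]
opening: 24.8
finger_force: 19.8
```

Call:
arm_command --pt "-0.009 -0.001 -0.003" --pt "-0.019 -0.001 -0.004" --roll '[0, 0]'

```text
t: 11.55
tool_pos: [559.6, 0.8, 117.1]
eef_rot: [0.0, -0.016, 1.0, 0.0]
contact_force: [-2.1, 0.4, 4.8]
opening: 24.5
finger_force: 20.3
```

Call:
arm_command --pt "-0.01 0 -0.001" --pt "-0.02 -0.001 0" --roll '[0, 0]'

```text
t: 11.8
tool_pos: [579.9, 1.2, 117.0]
eef_rot: [0.001, -0.016, 1.0, 0.001]
contact_force: [-1.7, 9.4, 4.8]
opening: 24.7
finger_force: 20.8
```

Call:
arm_command --pt "-0.01 0 0.001" --roll '[0]'

```text
t: 11.92
tool_pos: [589.7, 1.5, 115.6]
eef_rot: [0.0, -0.016, 1.0, 0.001]
contact_force: [-0.9, 4.8, 0.1]
opening: 24.3
finger_force: 20.7
```

Call:
arm_command --pt "-0.009 0.001 0.002" --pt "-0.018 0.001 0.006" --roll '[0, 0]'

```text
t: 12.18
tool_pos: [608.1, 2.0, 109.7]
eef_rot: [0.001, -0.016, 1.0, -0.0]
contact_force: [0.5, 2.7, 5.1]
opening: 24.5
finger_force: 21.1
```

Call:
arm_command --pt "-0.004 0 0.002" --pt "-0.004 0 0.002" --roll '[0, 0]'

```text
t: 12.42
tool_pos: [612.3, 2.1, 107.6]
eef_rot: [0.001, -0.016, 1.0, 0.0]
contact_force: [2.0, 1.1, 4.8]
opening: 24.4
finger_force: 21.2
```

Call:
arm_command --pt "0 0 0" --pt "0 0 0" --pt "0 0 -0.05" --pt "0 0 -0.1" --pt "0 0 -0.1" --roll '[0, 0, 0, 0, 0]' --hand 1

```text
t: 13.05
tool_pos: [612.2, 1.7, 211.2]
eef_rot: [0.004, -0.016, 1.0, -0.001]
contact_force: [0.2, 1.1, -0.9]
opening: 85.4
finger_force: 0.0
```

Call:
arm_command --pt "0 0 0" --pt "0 0 0" --pt "0.05 0 0" --pt "0.06 0 0" --pt "0.06 0 0" --roll '[0, 0, 0, 0, 0]'

```text
t: 13.68
tool_pos: [550.9, -0.0, 207.2]
eef_rot: [-0.0, -0.016, 1.0, 0.0]
contact_force: [-0.2, -0.5, -0.2]
opening: 85.4
finger_force: 0.0
```

Run:
```python
from h import *
st(); d=img('wrist'); knob(cloud(d),d['color'],(450,640,-40,40),62,170)
```

```text
t 13.68 tcp [550.9  -0.  207.2] q [-0.22  0.4   1.34  0.    1.4  -1.82] op 85.43428669965257 ff 0.0 F [-0.2 -0.5 -0.2]
knob 4007 [5.894e+02 4.000e-01 1.180e+02] rms 17.87
```

Call:
arm_command --pt "0.02 -0.06 0" --pt "0.04 -0.12 0" --pt "0.06 -0.18 0" --pt "0.06 -0.196 0" --pt "0.06 -0.196 0" --roll '[4.1, 4.1, 4.1, 4.1, 4.1]'

```text
t: 14.35
tool_pos: [497.9, -198.7, 206.9]
eef_rot: [-0.0, 0.02, 1.0, 0.0]
contact_force: [-0.4, 1.3, -0.6]
opening: 85.5
finger_force: 0.0
```

Call:
arm_command --pt "0 0 0" --pt "0 0 0" --pt "0 0 0" --pt "0 0 0" --roll '[0, 0, 0, 0]'

```text
t: 14.85
tool_pos: [497.4, -197.4, 207.4]
eef_rot: [0.0, 0.019, 1.0, -0.0]
contact_force: [0.8, -0.7, 1.0]
opening: 85.3
finger_force: 0.0
```

Run:
```python
from h import *
s=st(); print(rot(s['eef_rot'])[:2,0]); d=img('wrist'); P=cloud(d); np.savez('/tmp/w2.npz',P=P,c=d['color']); knob(P,d['color'],(470,525,-225,-165),62); knob(P,d['color'],(400,450,-435,-375),62);save(d,'w2.png')
x,y,z=P[...,0],P[...,1],P[...,2]; lid=(z>42)&(z<57)
fitrect(P,lid&(y<-100)&(y>-300)&(abs(x-530)<75),'B'); fitrect(P,lid&(y<-305)&(y>-510)&(abs(x-463)<75),'C')
```

```text
t 14.85 tcp [ 497.4 -197.4  207.4] q [-0.6   0.37  1.38 -0.    1.39 -2.13] op 85.29499917125585 ff 0.0 F [ 0.8 -0.7  1. ]
[-0.99926072  0.03844489]
knob 515 [ 497.1 -197.9   77. ] rms 0.53
knob 778 [ 426.7 -409.2   76.8] rms 0.66
B 14546 z 51.8 [ 532.2 -199.2] [181.2 109.4] 87.8
C 13657 z 51.7 [ 462.  -397.3] [109.8 160.5] 1.7
```

View pics/w2.png

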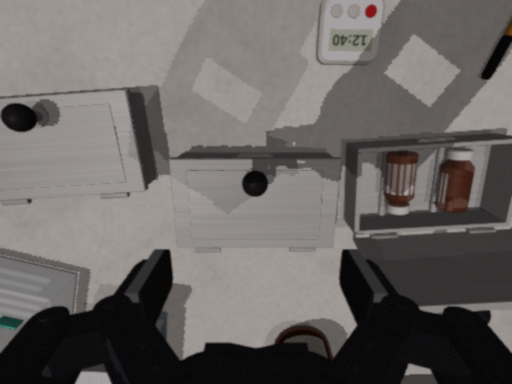

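Call:
arm_command --pt "0 0 0.06" --pt "0 0 0.12" --pt "0 0 0.149" --pt "0 0 0.149" --pt "0 0 0.149" --roll '[0, 0, 0, 0, 0]'

```text
t: 15.52
tool_pos: [498.0, -198.2, 59.7]
eef_rot: [0.001, 0.02, 1.0, -0.001]
contact_force: [-0.4, -0.3, 0.1]
opening: 85.5
finger_force: 0.0
```

Call:
arm_command --pt "0 0 0" --pt "0 0 0" --pt "0 0 0" --pt "0 0 0" --pt "0 0 0" --roll '[0, 0, 0, 0, 0]' --hand -1

```text
t: 16.15
tool_pos: [497.4, -198.4, 58.8]
eef_rot: [0.0, 0.02, 1.0, -0.001]
contact_force: [-2.8, -3.6, 4.6]
opening: 24.4
finger_force: 19.6
```

Call:
arm_command --pt "-0.004 0 -0.009" --pt "-0.009 0 -0.018" --pt "-0.014 0 -0.026" --pt "-0.021 0 -0.033" --pt "-0.028 0 -0.04" --roll '[0, 0, 0, 0, 0]'

```text
t: 16.77
tool_pos: [525.3, -199.3, 98.3]
eef_rot: [-0.0, 0.02, 1.0, -0.0]
contact_force: [0.3, -5.4, -4.0]
opening: 24.4
finger_force: 19.9
```

Call:
arm_command --pt "-0.008 0 -0.006" --pt "-0.017 0 -0.011" --pt "-0.026 0 -0.015" --pt "-0.035 0 -0.018" --pt "-0.045 0 -0.019" --roll '[0, 0, 0, 0, 0]'

```text
t: 17.4
tool_pos: [570.4, -201.1, 117.9]
eef_rot: [-0.0, 0.02, 1.0, -0.0]
contact_force: [-2.0, -4.4, 4.2]
opening: 24.3
finger_force: 20.4
```

Call:
arm_command --pt "-0.01 0 -0.001" --pt "-0.02 0 0" --pt "-0.03 0 0.001" --pt "-0.039 0 0.003" --pt "-0.048 0 0.007" --roll '[0, 0, 0, 0, 0]'

```text
t: 18.02
tool_pos: [619.3, -202.9, 110.7]
eef_rot: [0.001, 0.02, 1.0, -0.0]
contact_force: [0.8, -5.0, 6.2]
opening: 23.8
finger_force: 21.3
```

Call:
arm_command --pt "-0.004 0 0.002" --pt "-0.004 0 0.002" --roll '[0, 0]'

```text
t: 18.27
tool_pos: [623.4, -203.0, 108.5]
eef_rot: [0.001, 0.02, 1.0, -0.0]
contact_force: [1.3, -5.0, 4.9]
opening: 24.6
finger_force: 21.4
```

Call:
arm_command --pt "0 0 0" --pt "0 0 0" --pt "0 0 -0.05" --pt "0 0 -0.1" --pt "0 0 -0.1" --roll '[0, 0, 0, 0, 0]' --hand 1

```text
t: 18.9
tool_pos: [623.4, -202.7, 212.4]
eef_rot: [0.003, 0.019, 1.0, -0.001]
contact_force: [0.3, 0.4, -0.0]
opening: 85.2
finger_force: 0.0
```

Call:
arm_command --pt "0.038 -0.042 0" --pt "0.076 -0.085 0" --pt "0.114 -0.128 0" --pt "0.152 -0.17 0" --pt "0.188 -0.212 0" --roll '[-4.1, -4.1, -4.1, -4.1, -4.1]'

```text
t: 19.52
tool_pos: [424.4, -407.6, 207.0]
eef_rot: [-0.0, -0.016, 1.0, 0.001]
contact_force: [0.2, 0.5, 0.3]
opening: 85.0
finger_force: 0.0
```

Call:
arm_command --pt "0 0 0" --pt "0 0 0" --pt "0 0 0" --pt "0 0 0" --roll '[0, 0, 0, 0]'

```text
t: 20.02
tool_pos: [426.7, -406.3, 208.2]
eef_rot: [-0.0, -0.017, 1.0, 0.0]
contact_force: [0.0, -0.5, 0.5]
opening: 85.2
finger_force: 0.0
```

Run:
```python
from h import *
s=st(); print(rot(s['eef_rot'])[:2,0]); d=img('wrist'); P=cloud(d); np.savez('/tmp/w3.npz',P=P,c=d['color']); knob(P,d['color'],(400,450,-435,-375),62);save(d,'w3.png')
x,y,z=P[...,0],P[...,1],P[...,2]; lid=(z>42)&(z<57)
fitrect(P,lid&(y<-305)&(y>-510)&(abs(x-463)<75),'C')
```

```text
t 20.02 tcp [ 426.7 -406.3  208.2] q [-0.96  0.47  1.22  0.    1.45 -2.57] op 85.20124036153642 ff 0.0 F [ 0.  -0.5  0.5]
[-0.9994219  -0.03399809]
knob 521 [ 426.6 -409.    76.9] rms 0.51
C 14441 z 51.8 [ 462.1 -408. ] [110.1 180.8] 1.7
```

View pics/w3.png

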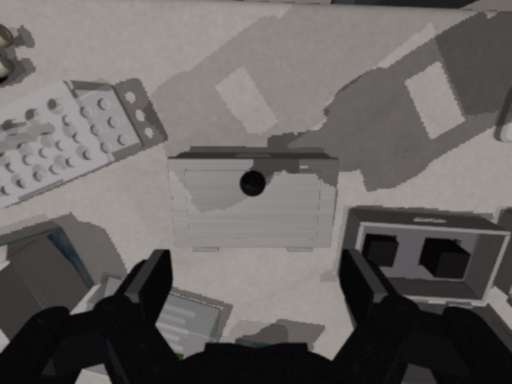

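Call:
arm_command --pt "0 -0.003 0.06" --pt "0 -0.003 0.12" --pt "0 -0.003 0.15" --pt "0 -0.003 0.15" --pt "0 -0.003 0.15" --roll '[0, 0, 0, 0, 0]'

```text
t: 20.7
tool_pos: [426.8, -410.7, 59.9]
eef_rot: [0.001, -0.016, 1.0, -0.001]
contact_force: [-0.2, -0.2, -0.5]
opening: 85.5
finger_force: 0.0
```

Call:
arm_command --pt "0 0 0" --pt "0 0 0" --pt "0 0 0" --pt "0 0 0" --pt "0 0 0" --roll '[0, 0, 0, 0, 0]' --hand -1

```text
t: 21.32
tool_pos: [426.1, -409.6, 58.8]
eef_rot: [-0.0, -0.016, 1.0, 0.0]
contact_force: [-1.2, 4.0, 5.4]
opening: 24.6
finger_force: 19.5
```

Call:
arm_command --pt "-0.004 0 -0.009" --pt "-0.009 0 -0.018" --pt "-0.014 0 -0.026" --pt "-0.021 0 -0.033" --pt "-0.028 0 -0.04" --roll '[0, 0, 0, 0, 0]'

```text
t: 21.95
tool_pos: [454.6, -408.8, 98.7]
eef_rot: [-0.0, -0.016, 1.0, 0.0]
contact_force: [1.0, 4.3, -4.6]
opening: 24.7
finger_force: 19.9
```

Call:
arm_command --pt "-0.008 0 -0.006" --pt "-0.017 0 -0.011" --pt "-0.026 0 -0.015" --pt "-0.035 0 -0.018" --pt "-0.045 0 -0.019" --roll '[0, 0, 0, 0, 0]'

```text
t: 22.58
tool_pos: [499.8, -407.5, 118.3]
eef_rot: [0.0, -0.016, 1.0, -0.0]
contact_force: [-1.8, 6.8, 4.2]
opening: 24.3
finger_force: 20.5
```

Call:
arm_command --pt "-0.01 0 -0.001" --pt "-0.02 0 0" --pt "-0.03 0 0.001" --pt "-0.039 0 0.003" --pt "-0.048 0 0.007" --roll '[0, 0, 0, 0, 0]'

```text
t: 23.2
tool_pos: [548.5, -406.1, 111.7]
eef_rot: [0.001, -0.016, 1.0, -0.001]
contact_force: [0.6, 5.2, 3.5]
opening: 24.2
finger_force: 21.0
```

Call:
arm_command --pt "-0.004 0 0.002" --pt "-0.004 0 0.002" --roll '[0, 0]'

```text
t: 23.45
tool_pos: [552.7, -406.0, 109.6]
eef_rot: [0.001, -0.017, 1.0, -0.001]
contact_force: [0.8, 5.9, 3.3]
opening: 24.2
finger_force: 21.1
```

Call:
arm_command --pt "0 0 0" --pt "0 0 0" --pt "0 0 -0.05" --pt "0 0 -0.1" --pt "0 0 -0.1" --roll '[0, 0, 0, 0, 0]' --hand 1

```text
t: 24.08
tool_pos: [552.1, -407.5, 213.3]
eef_rot: [0.003, -0.016, 1.0, -0.004]
contact_force: [-0.8, 0.8, -0.1]
opening: 85.4
finger_force: 0.0
```

Run:
```python
from h import *
s=st(); d=img('top'); np.savez('/tmp/top2.npz',P=cloud(d),c=d['color']); save(d,'t2.png',(150,150,420,250),2.9)
```

```text
t 24.07 tcp [ 552.1 -407.5  213.3] q [-0.81  0.64  0.9  -0.    1.59 -2.41] op 85.44471551181503 ff 0.0 F [-0.8  0.8 -0.1]
```

View pics/t2.png

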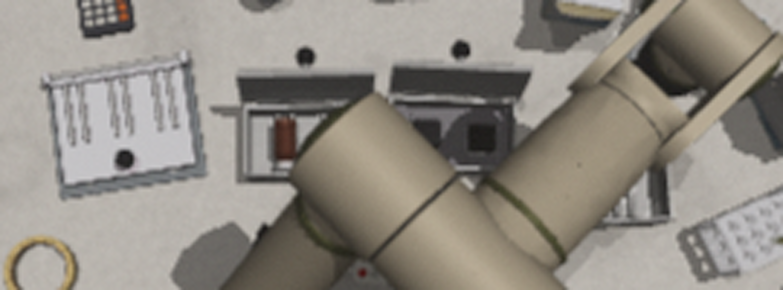

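Call:
arm_command --pt "0.06 0 -0.02" --pt "0.12 0 -0.02" --pt "0.13 0.02 -0.02" --pt "0.13 0.02 -0.02" --pt "0.13 0.02 -0.02" --roll '[0, 0, 0, 0, 0]'

```text
t: 24.75
tool_pos: [420.9, -390.7, 227.6]
eef_rot: [-0.0, -0.016, 1.0, 0.0]
contact_force: [-0.3, 0.5, 1.1]
opening: 85.2
finger_force: 0.0
```

Run:
```python
from h import *
s=st(); d=img('wrist'); P=cloud(d); c=d['color'].astype(int); np.savez('/tmp/w4.npz',P=P,c=d['color'])
x,y,z=P[...,0],P[...,1],P[...,2]
cx,cy=459.6,-408; m=(abs(x-cx)<44)&(abs(y-cy)<82)&(z<60)
print('C',m.sum(),np.percentile(z[m],[5,25,50,75,95,99]).round(1),'red',(m&(c[...,0]-c[...,2]>40)).sum())
for yy in range(-485,-330,10):
    k=m&(abs(y-yy)<5); print(yy,k.sum(),np.median(z[k]).round(1) if k.any() else '',np.median(c[k],0) if k.any() else '')
# blocks
cx,cy=530.2,-199.1; m=(abs(x-cx)<46)&(abs(y-cy)<84)&(z<60)
dk=m&(c.max(-1)<60)&(z>14)
n,lab=cv2.connectedComponents(dk.astype(np.uint8))
for i in range(1,n):
    q=P[lab==i]
    if len(q)>60: 
        zt=np.percentile(q[:,2],90); t=q[q[:,2]>zt-4]; print(len(q),zt.round(1),cv2.minAreaRect(t[:,:2].astype(np.float32)))
```

```text
t 24.75 tcp [ 420.9 -390.7  227.6] q [-0.95  0.43  1.23 -0.    1.48 -2.56] op 85.22703497306745 ff 0.0 F [-0.3  0.5  1.1]
C 7770 [ 3.   3.8  4.6 16.  41.6 44.1] red 740
-485 481 4.2 [104. 100.  99.]
-475 430 4.0 [166. 161. 160.]
-465 426 3.9 [168. 163. 161.]
-455 373 4.6 [157. 152. 151.]
-445 477 4.7 [130. 126. 125.]
-435 397 4.6 [154. 150. 148.]
-425 473 4.7 [138. 133. 132.]
-415 440 4.0 [165. 160. 159.]
-405 435 4.1 [165. 160. 159.]
-395 455 4.2 [156. 151. 149.]
-385 509 38.0 [86. 54. 42.]
-375 545 41.3 [86. 53. 41.]
-365 482 36.2 [71.  50.  41.5]
-355 465 4.4 [108. 104. 103.]
-345 553 4.3 [163. 159. 157.]
-335 554 4.3 [162. 157. 156.]
587 27.0 ((526.8339233398438, -243.64781188964844), (35.370845794677734, 34.102073669433594), 85.5837173461914)
1257 44.8 ((530.8294067382812, -165.22470092773438), (36.7158317565918, 35.46966552734375), 88.72791290283203)
250 39.6 ((575.5935668945312, -181.7044677734375), (39.38211441040039, 1.9627444744110107), 88.19094848632812)
```

```bash
cat >> h.py <<'E'
def bottle(P,c,box):
    c=c.astype(int); x,y,z=P[...,0],P[...,1],P[...,2]
    m=(x>box[0])&(x<box[1])&(y>box[2])&(y<box[3])&(z>20)&(z<60)
    q=P[m]; red=c[m][:,0]-c[m][:,2]>25
    top=q[:,2]>30
    rr=cv2.minAreaRect(q[top][:,:2].astype(np.float32))
    print('bottle rect',np.round(rr[0],1),np.round(rr[1],1),round(rr[2],1),'ztop',np.percentile(q[:,2],95).round(1),'red mean',q[red].mean(0).round(1),'white mean',q[~red&top].mean(0).round(1),len(q),'xr',q[top][:,0].min().round(1),q[top][:,0].max().round(1))
E
python3 - <<'E'
from h import *
D=np.load('/tmp/w4.npz'); bottle(D['P'],D['c'],(416,502,-400,-350))
D=np.load('/tmp/w2.npz'); bottle(D['P'],D['c'],(477,562,-50,-5)); bottle(D['P'],D['c'],(477,562,0,60))
D=np.load('/tmp/w1.npz'); P=D['P']; x,y,z=P[...,0],P[...,1],P[...,2]
pt=np.array([491.4,249.8]); 
m=(z>19)&(z<30)&(y>130)&(x>430)&(x<640)
q=P[m]; print(fitrect(P,m,'plate'))
for yy in range(160,330,15):
    k=m&(abs(y-yy)<3); print(yy,x[k].min().round(1),x[k].max().round(1))
E
```

```text
bottle rect [ 455.7 -376.1] [70.6 31.8] 1.7 ztop 42.6 red mean [ 460.2 -376.5   39.5] white mean [ 439.2 -377.1   34.6] 1443 xr 420.3 490.7
bottle rect [517.9 -32.3] [70.7 31. ] 1.9 ztop 42.6 red mean [509.5 -36.   39.5] white mean [515.2 -35.1  37.9] 1829 xr 482.2 553.4
bottle rect [515.9  31.4] [70.7 32.4] 1.7 ztop 42.6 red mean [520.2  27.6  39.6] white mean [504.5  25.8  35.1] 2029 xr 480.5 551.4
plate 10110 z 26.2 [543.4 253.8] [141.6 176.6] 10.3
((543.378173828125, 253.79690551757812), (141.60488891601562, 176.62249755859375), 10.29813289642334)
160 488.4 529.8
175 486.1 606.3
190 482.6 622.6
205 480.3 638.4
220 477.2 637.3
235 475.2 636.9
250 472.5 633.3
265 470.1 628.9
280 467.3 625.4
295 464.8 625.7
310 462.6 622.0
325 479.3 620.7
```

Call:
arm_command --pt "-0.009 0.06 0" --pt "-0.018 0.12 0" --pt "-0.026 0.18 0" --pt "-0.034 0.24 0" --pt "-0.043 0.3 0" --roll '[0, 0, 0, 0, 0]'

```text
t: 25.42
tool_pos: [454.4, -87.3, 228.1]
eef_rot: [0.0, -0.016, 1.0, -0.0]
contact_force: [1.3, -0.1, 0.6]
opening: 85.4
finger_force: 0.0
```

Call:
arm_command --pt "-0.009 0.06 0" --pt "-0.018 0.12 0" --pt "-0.026 0.18 0" --pt "-0.034 0.24 0" --pt "-0.043 0.3 0" --roll '[0, 0, 0, 0, 0]'

```text
t: 26.05
tool_pos: [487.6, 214.6, 227.9]
eef_rot: [0.0, -0.017, 1.0, -0.0]
contact_force: [1.2, -1.0, -0.2]
opening: 85.6
finger_force: 0.0
```

Call:
arm_command --pt "-0.005 0.038 0.02" --pt "-0.005 0.038 0.02" --pt "-0.005 0.038 0.02" --pt "-0.005 0.038 0.02" --pt "-0.005 0.038 0.02" --roll '[-8, -8, -8, -8, -8]'

```text
t: 26.68
tool_pos: [491.1, 249.5, 208.8]
eef_rot: [0.0, -0.085, 0.996, 0.0]
contact_force: [0.5, -0.4, 0.4]
opening: 85.6
finger_force: 0.0
```

Run:
```python
from h import *
s=st(); X=rot(s['eef_rot']); print(X[:2,:2].round(4)); d=img('wrist'); P=cloud(d); np.savez('/tmp/w5.npz',P=P,c=d['color']); k=knob(P,d['color'],(460,520,220,280),40)
x,y,z=P[...,0],P[...,1],P[...,2]
m=(z>19)&(z<30)&(y>130)&(x>430)&(x<640)
yy=np.arange(170,315,6.); xx=[x[m&(abs(y-t)<3)].min() for t in yy]; print('yaw',np.degrees(np.arctan(-np.polyfit(yy,xx,1)[0])))
print('tool delta',((k-s['tool_pos'])@X).round(1))
```

```text
t 26.68 tcp [491.1 249.5 208.8] q [ 0.26  0.4   1.34 -0.    1.41 -1.49] op 85.60526437271831 ff 0.0 F [ 0.5 -0.4  0.4]
[[-0.9855 -0.1696]
 [-0.1696  0.9855]]
knob 430 [491.5 249.8  52. ] rms 0.53
yaw 9.853777183395737
tool delta [-3.000e-01  1.000e-01  1.567e+02]
```

Call:
arm_command --pt "0 0 0.06" --pt "0 0 0.12" --pt "0 0 0.16" --pt "0 0 0.175" --pt "0 0 0.175" --roll '[0, 0, 0, 0, 0]'

```text
t: 27.35
tool_pos: [491.1, 250.2, 33.6]
eef_rot: [-0.0, -0.086, 0.996, -0.0]
contact_force: [0.4, -0.5, 0.0]
opening: 85.1
finger_force: 0.0
```

Call:
arm_command --pt "0 0 0" --pt "0 0 0" --pt "0 0 0" --pt "0 0 0" --pt "0 0 0" --roll '[0, 0, 0, 0, 0]' --hand -1 --newtons 24

```text
t: 27.98
tool_pos: [491.2, 249.4, 34.1]
eef_rot: [0.0, -0.086, 0.996, -0.001]
contact_force: [-0.3, -6.9, 5.5]
opening: 24.3
finger_force: 23.4
```

Call:
arm_command --pt "-0.004 0 -0.015" --pt "-0.01 0 -0.029" --pt "-0.017 0 -0.043" --pt "-0.025 0 -0.055" --pt "-0.035 0 -0.067" --roll '[0, 0, 0, 0, 0]'

```text
t: 28.6
tool_pos: [524.9, 255.2, 100.2]
eef_rot: [-0.001, -0.086, 0.996, -0.001]
contact_force: [2.4, -4.6, -5.7]
opening: 24.1
finger_force: 23.8
```

Call:
arm_command --pt "-0.011 0 -0.01" --pt "-0.023 0 -0.02" --pt "-0.036 0 -0.027" --pt "-0.05 0 -0.034" --pt "-0.065 0 -0.039" --roll '[0, 0, 0, 0, 0]'

```text
t: 29.22
tool_pos: [589.2, 266.3, 139.4]
eef_rot: [-0.001, -0.086, 0.996, -0.001]
contact_force: [-0.6, -4.6, -2.3]
opening: 24.0
finger_force: 24.3
```

Call:
arm_command --pt "-0.015 0 -0.003" --pt "-0.03 0 -0.005" --pt "-0.045 0 -0.004" --pt "-0.061 0 -0.002" --pt "-0.076 0 0.001" --roll '[0, 0, 0, 0, 0]'

```text
t: 29.85
tool_pos: [665.0, 279.5, 139.1]
eef_rot: [0.001, -0.086, 0.996, -0.001]
contact_force: [0.5, -5.1, 1.9]
opening: 24.0
finger_force: 23.4
```

Call:
arm_command --pt "-0.005 0 0.001" --pt "-0.005 0 0.001" --roll '[0, 0]'

```text
t: 30.1
tool_pos: [669.6, 280.4, 137.7]
eef_rot: [0.001, -0.086, 0.996, -0.001]
contact_force: [2.1, -5.8, 4.0]
opening: 23.9
finger_force: 23.6
```

Call:
arm_command --pt "0 0 0" --pt "0 0 0" --pt "0 0 -0.05" --pt "0 0 -0.09" --pt "0 0 -0.09" --roll '[0, 0, 0, 0, 0]' --hand 1

```text
t: 30.72
tool_pos: [669.6, 281.9, 231.3]
eef_rot: [0.003, -0.086, 0.996, 0.001]
contact_force: [0.2, 0.4, -0.3]
opening: 85.4
finger_force: 0.0
```

Call:
arm_command --pt "0.06 0 0" --pt "0.12 0 0" --pt "0.18 0 0" --pt "0.18 0 0" --pt "0.18 0 0" --roll '[0, 0, 0, 0, 0]'

```text
t: 31.35
tool_pos: [492.0, 250.7, 227.2]
eef_rot: [0.0, -0.086, 0.996, 0.0]
contact_force: [0.4, 0.4, -0.0]
opening: 85.4
finger_force: 0.0
```

Run:
```python
from h import *
s=st(); d=img('wrist'); P=cloud(d); np.savez('/tmp/w6.npz',P=P,c=d['color']); save(d,'w6.png')
x,y,z=P[...,0],P[...,1],P[...,2]
m=(abs(x-517)<40)&(abs(y-254)<40)&(z>11.5)&(z<25); fitrect(P,m,'rim')
m=(x>440)&(x<600)&(y>130)&(y<380)&(z>4)&(z<25)
print(P[m].min(0),P[m].max(0))
```

```text
t 31.35 tcp [492.  250.7 227.2] q [ 0.26  0.39  1.3   0.    1.45 -1.49] op 85.42839323174897 ff 0.0 F [ 0.4  0.4 -0. ]
rim 778 z 14.8 [517.  254.2] [57.9 58. ] 10.1
[440.78057677 142.53121843   4.53637144] [599.99589494 373.22914964  24.94244743]
```

View pics/w6.png

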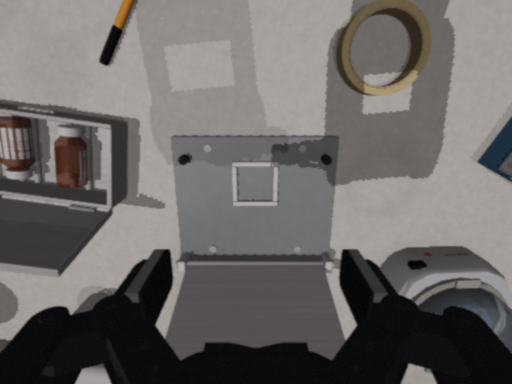

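Call:
arm_command --pt "0.008 -0.06 0" --pt "0.016 -0.12 0" --pt "0.024 -0.18 0" --pt "0.032 -0.24 0" --pt "0.041 -0.3 0" --roll '[0, 0, 0, 0, 0]'

```text
t: 32.02
tool_pos: [503.8, -54.7, 227.0]
eef_rot: [0.0, -0.086, 0.996, -0.0]
contact_force: [1.0, -0.5, -0.2]
opening: 85.8
finger_force: 0.0
```

Call:
arm_command --pt "0.007 -0.05 0" --pt "0.015 -0.112 0" --pt "0.015 -0.112 0" --pt "0.015 -0.112 0" --pt "0.015 -0.112 0" --roll '[10, 12.1, 12.1, 12.1, 12.1]' --hand 0.32

```text
t: 32.65
tool_pos: [507.4, -164.2, 227.3]
eef_rot: [0.0, 0.019, 1.0, 0.0]
contact_force: [0.7, 0.3, -0.6]
opening: 56.5
finger_force: 0.0
```

Run:
```python
from h import *
s=st(); X=rot(s['eef_rot']); print(X[:2,:2].round(4)); d=img('wrist'); P=cloud(d); c=d['color'].astype(int); np.savez('/tmp/w7.npz',P=P,c=d['color']); save(d,'w7.png')
x,y,z=P[...,0],P[...,1],P[...,2]
m=(abs(x-530.2)<46)&(abs(y+199.1)<84)&(z<60)
for z0,z1 in((40,49),(22,31)):
    mm=m&(c.max(-1)<60)&(z>z0)&(z<z1); mm=cv2.morphologyEx(mm.astype(np.uint8),cv2.MORPH_OPEN,np.ones((5,5)))>0
    n,lab,stt,_=cv2.connectedComponentsWithStats(mm.astype(np.uint8))
    for i in range(1,n):
        if stt[i,4]>150: fitrect(P,lab==i,'blk'); q=P[lab==i]; print(((np.r_[(q[:,:2].min(0)+q[:,:2].max(0))/2,0]-s['tool_pos'])@X).round(1))
```

```text
t 32.65 tcp [ 507.4 -164.2  227.3] q [-0.54  0.35  1.35  0.    1.44 -2.07] op 56.48853475928007 ff 0.0 F [ 0.7  0.3 -0.6]
[[-0.9993  0.0376]
 [ 0.0376  0.9993]]
blk 804 z 44.0 [ 527.9 -160.1] [33.  34.9] 87.2
[-20.3   4.6 227.3]
blk 599 z 25.9 [ 527.8 -242. ] [34.7 34. ] 86.8
[-23.9 -77.5 227.2]
```

Call:
arm_command --pt "-0.021 0.004 0.04" --pt "-0.021 0.004 0.1" --pt "-0.021 0.004 0.15" --pt "-0.021 0.004 0.15" --pt "-0.021 0.004 0.15" --roll '[0, 0, 0, 0, 0]' --hand 0.2

```text
t: 33.33
tool_pos: [529.4, -162.0, 79.4]
eef_rot: [0.001, 0.019, 1.0, -0.001]
contact_force: [0.3, -0.1, 0.1]
opening: 51.1
finger_force: 0.0
```

Call:
arm_command --pt "0 0 0.02" --pt "0 0 0.04" --pt "0 0 0.061" --pt "0 0 0.061" --pt "0 0 0.061" --roll '[0, 0, 0, 0, 0]'

```text
t: 33.95
tool_pos: [529.2, -162.4, 18.3]
eef_rot: [0.001, 0.02, 1.0, -0.001]
contact_force: [0.1, -0.3, 0.3]
opening: 51.2
finger_force: 0.0
```

Call:
arm_command --pt "0 0 0" --pt "0 0 0" --pt "0 0 0" --pt "0 0 0" --pt "0 0 0" --roll '[0, 0, 0, 0, 0]' --hand -1 --newtons 40

```text
t: 34.58
tool_pos: [529.0, -162.2, 17.9]
eef_rot: [0.001, 0.02, 1.0, -0.001]
contact_force: [-0.6, 1.0, 7.0]
opening: 35.4
finger_force: 40.6
```

Call:
arm_command --pt "0 0 -0.02" --pt "0 0 -0.05" --pt "0 0 -0.1" --pt "0 0 -0.15" --pt "0 0 -0.19" --roll '[0, 0, 0, 0, 0]'

```text
t: 35.2
tool_pos: [528.2, -161.8, 209.1]
eef_rot: [0.001, 0.02, 1.0, -0.001]
contact_force: [0.5, -1.0, -2.1]
opening: 35.5
finger_force: 40.9
```

Call:
arm_command --pt "0 0 0" --pt "0 0 0" --roll '[0, 0]'

```text
t: 35.45
tool_pos: [527.7, -161.6, 205.7]
eef_rot: [-0.001, 0.02, 1.0, 0.0]
contact_force: [-0.3, 0.6, -1.7]
opening: 34.8
finger_force: 41.0
```

Call:
arm_command --pt "0.003 0.05 0" --pt "0.006 0.1 0" --pt "0.01 0.15 0" --pt "0.013 0.205 0" --pt "0.016 0.26 0" --roll '[0, 0, 0, 0, 0]'

```text
t: 36.08
tool_pos: [521.6, 100.2, 204.9]
eef_rot: [-0.001, 0.02, 1.0, 0.0]
contact_force: [0.8, -0.3, -1.7]
opening: 35.0
finger_force: 40.9
```

Call:
arm_command --pt "0.003 0.05 0" --pt "0.006 0.1 0" --pt "0.01 0.155 0" --pt "0.01 0.155 0" --pt "0.01 0.155 0" --roll '[-4, -8, -12.1, -12.1, -12.1]'

```text
t: 36.7
tool_pos: [518.1, 253.4, 205.1]
eef_rot: [-0.001, -0.086, 0.996, -0.0]
contact_force: [0.1, -0.9, -1.0]
opening: 35.2
finger_force: 40.9
```

Call:
arm_command --pt "0 0 0.05" --pt "0 0 0.1" --pt "0 0 0.14" --pt "0 0 0.14" --pt "0 0 0.14" --roll '[0, 0, 0, 0, 0]'

```text
t: 37.33
tool_pos: [519.5, 253.3, 67.9]
eef_rot: [0.001, -0.085, 0.996, 0.0]
contact_force: [-0.1, -0.4, -0.8]
opening: 35.6
finger_force: 40.8
```

Run:
```python
from h import *
s=st(); X=rot(s['eef_rot']); print(X[:2,:2].round(4)); print(((np.array([517,254.2,8])-s['tool_pos'])@X).round(1))
d=img('wrist');save(d,'w8.png'); d=img('scene'); P=cloud(d); save(d,'s2.png',(180,130,290,215),5)
```

```text
t 37.33 tcp [519.5 253.3  67.9] q [ 0.25  0.59  1.45 -0.    1.1  -1.49] op 35.57334202406503 ff 40.848562717437744 F [-0.1 -0.4 -0.8]
[[-0.9854 -0.17  ]
 [-0.17    0.9855]]
[ 2.5  1.3 59.9]
```

View pics/w8.png

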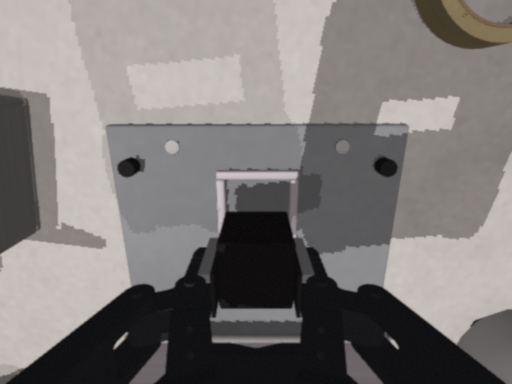

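Call:
arm_command --pt "0.002 0.001 0.02" --pt "0.002 0.001 0.03" --pt "0.002 0.001 0.038" --pt "0.002 0.001 0.043" --pt "0.002 0.001 0.046" --roll '[0, 0, 0, 0, 0]'

```text
t: 38.05
tool_pos: [516.5, 254.5, 21.9]
eef_rot: [0.0, -0.086, 0.996, -0.0]
contact_force: [-11.6, -4.1, 33.7]
opening: 35.5
finger_force: 45.2
```

Call:
arm_command --pt "0 0 0" --pt "0 0 0" --roll '[0, 0]'

```text
t: 38.3
tool_pos: [516.5, 254.5, 21.9]
eef_rot: [0.001, -0.086, 0.996, -0.0]
contact_force: [-4.5, -2.2, 10.6]
opening: 35.5
finger_force: 42.6
```

Call:
arm_command --pt "0 0 0" --pt "0 0 0" --pt "0 0 -0.005" --pt "0 0 -0.05" --pt "0 0 -0.11" --roll '[0, 0, 0, 0, 0]' --hand 0.3

```text
t: 38.92
tool_pos: [515.8, 254.3, 130.8]
eef_rot: [-0.001, -0.086, 0.996, -0.0]
contact_force: [0.4, -0.2, 0.5]
opening: 55.5
finger_force: 0.0
```

Call:
arm_command --pt "0.02 0 -0.05" --pt "0.03 0 -0.1" --pt "0.03 0 -0.1" --pt "0.03 0 -0.1" --roll '[0, 0, 0, 0]' --hand 1

```text
t: 39.42
tool_pos: [486.5, 249.2, 229.8]
eef_rot: [-0.0, -0.086, 0.996, -0.0]
contact_force: [0.4, 0.2, -1.4]
opening: 85.4
finger_force: 0.0
```

Run:
```python
from h import *
s=st(); X=rot(s['eef_rot']); d=img('wrist');c=d['color'];P=cloud(d);save(d,'w9.png'); np.savez('/tmp/w9.npz',P=P,c=c)
x,y,z=P[...,0],P[...,1],P[...,2]
m=(abs(x-517)<45)&(abs(y-254)<45)&(z>44)&(z<60); fitrect(P,m,'block')
m=(x>600)&(x<760)&(abs(y-270)<60)&(z>100); print(m.sum()); 
m=(c.max(-1)<60)&(x>630)&(x<740)&(abs(y-280)<30)&(z>60); print(P[m].min(0),P[m].max(0),m.sum())
d=img('top'); P=cloud(d);c=d['color']; x,y,z=P[...,0],P[...,1],P[...,2]
m=(c.max(-1)<75)&(x>640)&(x<740)&(abs(y-285)<30)&(z>120); q=P[m]; print(len(q),np.median(q,0), q.min(0),q.max(0))
```

```text
t 39.42 tcp [486.5 249.2 229.8] q [ 0.26  0.38  1.31 -0.    1.46 -1.49] op 85.38712067872012 ff 0.0 F [ 0.4  0.2 -1.4]
block 871 z 48.0 [515.7 255.1] [35.3 35. ] 9.1
3689
[639.83018099 288.20868435 136.79353278] [640.43967747 297.61241492 140.31367046] 2
33 [674.33777968 281.46873167 161.10686312] [641.88181914 271.73153548 127.16085476] [683.40505563 297.4504341  168.32915731]
```

Call:
arm_command --pt "-0.05 0 0" --pt "-0.1 0 0" --pt "-0.15 0 0" --pt "-0.194 0 0" --pt "-0.194 0 0" --roll '[0, 0, 0, 0, 0]'

```text
t: 40.15
tool_pos: [679.9, 282.1, 225.8]
eef_rot: [-0.002, -0.085, 0.996, -0.0]
contact_force: [-0.0, 1.0, 0.4]
opening: 85.7
finger_force: 0.0
```

Call:
arm_command --pt "0 0 0" --pt "0 0 0" --pt "0 0 0" --roll '[0, 0, 0]'

```text
t: 40.52
tool_pos: [677.3, 282.6, 231.1]
eef_rot: [0.0, -0.086, 0.996, 0.0]
contact_force: [0.3, 0.4, 1.3]
opening: 85.3
finger_force: 0.0
```

Run:
```python
from h import *
s=st(); X=rot(s['eef_rot']); d=img('wrist'); P=cloud(d); k=knob(P,d['color'],(650,705,262,302),135,172); print(((np.array([677.4,282.3,151.7])-s['tool_pos'])@X).round(1),((k-s['tool_pos'])@X).round(1))
def off(a,b,t,a0):
    f=lambda t:np.array([-a*np.cos(t)+b*np.sin(t),a*np.sin(t)+b*np.cos(t)])
    d=f(t)-f(a0); return [float(round(-d[0]/1e3,3)),0,float(round(-d[1]/1e3,3))]
for a,b,T0,T1,n in((136,29,1.75,.30,15),(85,30,1.75,0.0,20)):
    st_=(T1-T0)/n
    for k in range(n//5): print(a,[off(a,b,T0+st_*(5*k+i+1),T0+st_*5*k) for i in range(5)])
```

```text
t 40.52 tcp [677.3 282.6 231.1] q [ 0.23  0.74  0.66  0.    1.75 -1.51] op 85.28274020046383 ff 0.0 F [0.3 0.4 1.3]
knob 819 [676.8 281.9 151.6] rms 1.32
[ 0.  -0.3 79.4] [ 0.7 -0.6 79.5]
136 [[0.013, 0, -0.004], [0.026, 0, -0.008], [0.039, 0, -0.01], [0.052, 0, -0.01], [0.066, 0, -0.01]]
136 [[0.013, 0, 0.002], [0.026, 0, 0.005], [0.039, 0, 0.01], [0.051, 0, 0.015], [0.063, 0, 0.022]]
136 [[0.011, 0, 0.008], [0.021, 0, 0.017], [0.03, 0, 0.027], [0.038, 0, 0.037], [0.045, 0, 0.049]]
85 [[0.007, 0, -0.004], [0.014, 0, -0.007], [0.022, 0, -0.009], [0.03, 0, -0.011], [0.037, 0, -0.012]]
85 [[0.008, 0, -0.0], [0.016, 0, 0.0], [0.024, 0, 0.001], [0.031, 0, 0.003], [0.039, 0, 0.005]]
85 [[0.007, 0, 0.003], [0.014, 0, 0.007], [0.021, 0, 0.011], [0.027, 0, 0.016], [0.033, 0, 0.021]]
85 [[0.005, 0, 0.006], [0.01, 0, 0.012], [0.014, 0, 0.019], [0.018, 0, 0.026], [0.021, 0, 0.033]]
```

Call:
arm_command --pt "0 0 0.05" --pt "0 0 0.08" --pt "0 0 0.098" --pt "0 0 0.098" --pt "0 0 0.098" --roll '[0, 0, 0, 0, 0]'

```text
t: 41.2
tool_pos: [678.3, 282.6, 133.8]
eef_rot: [0.001, -0.086, 0.996, 0.0]
contact_force: [-0.7, 0.6, -0.5]
opening: 85.5
finger_force: 0.0
```

Call:
arm_command --pt "0 0 0" --pt "0 0 0" --pt "0 0 0" --pt "0 0 0" --pt "0 0 0" --roll '[0, 0, 0, 0, 0]' --hand -1 --newtons 24

```text
t: 41.82
tool_pos: [678.1, 281.8, 132.7]
eef_rot: [0.0, -0.086, 0.996, -0.001]
contact_force: [-1.0, -4.8, 3.2]
opening: 24.2
finger_force: 23.6
```

Call:
arm_command --pt "0.013 0 -0.004" --pt "0.026 0 -0.008" --pt "0.039 0 -0.01" --pt "0.052 0 -0.01" --pt "0.066 0 -0.01" --roll '[0, 0, 0, 0, 0]'

```text
t: 42.45
tool_pos: [613.0, 270.5, 142.5]
eef_rot: [0.001, -0.086, 0.996, -0.0]
contact_force: [1.4, -4.9, -2.7]
opening: 24.0
finger_force: 23.7
```

Call:
arm_command --pt "0.013 0 0.002" --pt "0.026 0 0.005" --pt "0.039 0 0.01" --pt "0.051 0 0.015" --pt "0.063 0 0.022" --roll '[0, 0, 0, 0, 0]'

```text
t: 43.08
tool_pos: [550.5, 259.7, 120.1]
eef_rot: [-0.0, -0.086, 0.996, -0.001]
contact_force: [1.4, -5.9, -1.7]
opening: 24.4
finger_force: 23.9
```

Call:
arm_command --pt "0.011 0 0.008" --pt "0.021 0 0.017" --pt "0.03 0 0.027" --pt "0.038 0 0.037" --pt "0.045 0 0.049" --roll '[0, 0, 0, 0, 0]'

```text
t: 43.7
tool_pos: [506.0, 252.0, 70.8]
eef_rot: [-0.0, -0.086, 0.996, -0.001]
contact_force: [1.1, -6.4, 4.4]
opening: 24.4
finger_force: 24.7
```

Call:
arm_command --pt "0 0 0" --pt "0 0 0" --pt "0 0 0" --roll '[0, 0, 0]'

```text
t: 44.08
tool_pos: [505.9, 251.9, 70.7]
eef_rot: [-0.001, -0.086, 0.996, -0.001]
contact_force: [-0.7, -6.6, -1.3]
opening: 24.1
finger_force: 24.2
```

Call:
arm_command --pt "0 0 0" --pt "0 0 0" --pt "0 0 -0.05" --pt "0 0 -0.11" --pt "0 0 -0.16" --roll '[0, 0, 0, 0, 0]' --hand 1

```text
t: 44.7
tool_pos: [506.4, 253.1, 233.8]
eef_rot: [0.001, -0.086, 0.996, 0.0]
contact_force: [0.6, -0.3, 0.0]
opening: 85.3
finger_force: 0.0
```

Call:
arm_command --pt "0 0 0" --pt "0 0 0" --pt "0 0 0" --pt "0 0 0" --roll '[0, 0, 0, 0]'

```text
t: 45.2
tool_pos: [506.3, 252.7, 230.3]
eef_rot: [-0.001, -0.086, 0.996, -0.0]
contact_force: [0.1, -0.5, 0.1]
opening: 85.4
finger_force: 0.0
```

Run:
```python
from h import *
s=st(); d=img('wrist'); P=cloud(d); c=d['color'].astype(int); np.savez('/tmp/w10.npz',P=P,c=c); save(d,'w10.png',s=1.5); k=knob(P,d['color'],(470,540,225,280),70,130)
# plate-frame coords: hinge origin
H=np.array([625.4,273.2,23]); a=np.radians(9.87); ex=np.array([np.cos(a),np.sin(a),0]); ey=np.array([-np.sin(a),np.cos(a),0])
q=P-H; X=q@ex; Y=q@ey; Z=q[...,2]
m=(X>-150)&(X<-20)&(abs(Y)<88)&(Z>0)&(Z<70)
# plane fit by ransac-ish
A=np.c_[X[m],Y[m],np.ones(m.sum())]; b=Z[m]; w=np.ones(len(b),bool)
for i in range(15):
    co=np.linalg.lstsq(A[w],b[w],rcond=None)[0]; e=b-A@co; w=(e<2)&(e>-4)
print('angle',np.arctan(-co[0]),co,w.sum())
th=np.arctan(-co[0]); e=(Z-(X*co[0]+Y*co[1]+co[2]))*np.cos(th)
bars=m&(e>4)&(e<14)&(X<-30)&(X>-100)
h,ed=np.histogram(Y[bars],bins=np.arange(-90,91,2)); print([(int(ed[i]+1),int(h[i])) for i in range(len(h)) if h[i]>8])
stop=m&(e>5)&(e<16); h,ed=np.histogram((X/np.cos(th))[stop],bins=np.arange(-160,0,4)); print([(int(ed[i]+2),int(h[i])) for i in range(len(h))])
```

```text
t 45.2 tcp [506.3 252.7 230.3] q [ 0.25  0.41  1.25  0.    1.48 -1.49] op 85.42619639289174 ff 0.0 F [ 0.1 -0.5  0.1]
knob 495 [505.2 252.2  89.8] rms 2.07
angle 0.2909152934906891 [-2.99409860e-01  7.22924354e-04  3.38420379e+00] 11532
[(-75, 44), (-73, 73), (-71, 79), (-69, 93), (-55, 55), (-53, 68), (-51, 78), (-49, 86), (-13, 71), (-11, 73), (-9, 77), (-7, 61), (7, 69), (9, 84), (11, 70), (13, 61), (47, 9), (49, 88), (51, 72), (53, 74), (55, 39), (69, 93), (71, 82), (73, 64), (75, 39)]
[(-158, 0), (-154, 0), (-150, 0), (-146, 0), (-142, 0), (-138, 14), (-134, 0), (-130, 0), (-126, 0), (-122, 0), (-118, 0), (-114, 0), (-110, 0), (-106, 0), (-102, 0), (-98, 69), (-94, 114), (-90, 108), (-86, 109), (-82, 101), (-78, 103), (-74, 99), (-70, 91), (-66, 100), (-62, 89), (-58, 94), (-54, 89), (-50, 87), (-46, 87), (-42, 91), (-38, 77), (-34, 87), (-30, 79), (-26, 80), (-22, 65), (-18, 0), (-14, 0), (-10, 0), (-6, 0)]
```

View pics/w10.png

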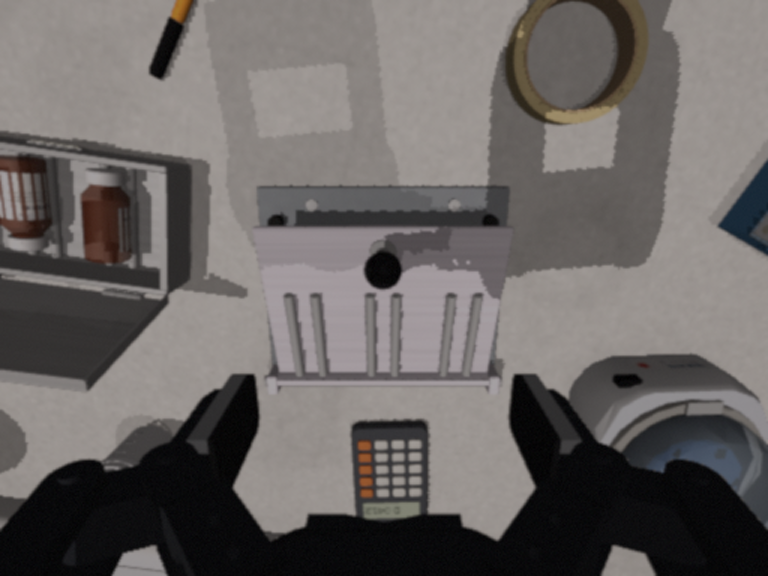

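Call:
arm_command --pt "0.011 -0.055 0" --pt "0.022 -0.11 0" --pt "0.033 -0.165 0.015" --pt "0.044 -0.218 0.03" --pt "0.044 -0.218 0.03" --roll '[8.2, 8.2, 8.2, 8.2, 8.2]' --hand 0.27

```text
t: 45.88
tool_pos: [500.0, 27.5, 200.1]
eef_rot: [-0.001, -0.012, 1.0, 0.0]
contact_force: [0.7, 0.8, -0.8]
opening: 54.4
finger_force: 0.0
```

Call:
arm_command --pt "0 0 0" --pt "0 0 0" --pt "0 0 0" --roll '[0, 0, 0]'

```text
t: 46.25
tool_pos: [500.5, 31.4, 201.5]
eef_rot: [0.0, -0.015, 1.0, -0.0]
contact_force: [-0.0, 0.3, -0.2]
opening: 54.3
finger_force: 0.0
```

```bash
cat >> h.py <<'E'
def bott2(P,c,box,s):
    """cylinder r=16.5 axis along the case x (yaw from points): sphere-free fit using top strip"""
    c=c.astype(int); x,y,z=P[...,0],P[...,1],P[...,2]
    m=(x>box[0])&(x<box[1])&(y>box[2])&(y<box[3])&(z>24)&(z<55)
    q=P[m]; red=(c[m][:,0]-c[m][:,2]>18)&(c[m].max(1)<150)
    from scipy.optimize import least_squares
    b=q
    f=least_squares(lambda p:np.hypot((b[:,1]-p[0]-p[1]*(b[:,0]-b[:,0].mean())),b[:,2]-p[2])-16.5,[np.median(b[:,1]),0,26],loss='soft_l1')
    lo,hi=np.percentile(q[:,0],[.5,99.5]); cx=(lo+hi)/2
    cy=f.x[0]+f.x[1]*(cx-b[:,0].mean())
    X=rot(s['eef_rot']); print('bottle c',np.round([cx,cy,f.x[2]],1),'slope deg',np.degrees(f.x[1]).round(1),'len',(hi-lo).round(1),'tool delta',((np.array([cx,cy,0])-s['tool_pos'])@X).round(1))
    # cap end: width at both ends (top z lower at cap)
    for e,nm in((lo,'front'),(hi,'back')):
        k=abs(q[:,0]-e)<7; print(nm,'ztop',np.percentile(q[k][:,2],95).round(1),'colour',np.median(c[m][k],0))
E
python3 - <<'E'
from h import *
s=st(); X=rot(s['eef_rot']); print(X[:2,:2].round(4)); d=img('wrist'); P=cloud(d); c=d['color']; np.savez('/tmp/w11.npz',P=P,c=c)
bott2(P,c,(477,562,0,65),s); bott2(P,c,(477,562,-60,-5),s)
D=np.load('/tmp/w10.npz'); P=D['P']; H=np.array([625.4,273.2,23]); a=np.radians(9.87); ex=np.array([np.cos(a),np.sin(a),0]); ey=np.array([-np.sin(a),np.cos(a),0])
q=P-H; th=.295; u=(q@ex)*np.cos(th)-q[...,2]*np.sin(th); w=(q@ex)*np.sin(th)+q[...,2]*np.cos(th)-3.; Y=q@ey
for lo,hi in((4,9),(9.8,16)):
    m=(abs(Y)<88)&(w>lo)&(w<hi)&(u>-140)&(u<10); h,ed=np.histogram(u[m],bins=np.arange(-140,12,2)); print(lo,[(int(ed[i]+1),int(h[i])) for i in range(len(h)) if h[i]>4 and ed[i]>-105 and (ed[i]<-90 or ed[i]>-40)])
E
```

```text
t 46.25 tcp [500.5  31.4 201.5] q [-0.17  0.32  1.48  0.    1.34 -1.78] op 54.301568346099685 ff 0.0 F [-0.   0.3 -0.2]
[[-0.9995 -0.0305]
 [-0.0305  0.9995]]
bottle c [515.4  32.1  25.2] slope deg 1.1 len 69.1 tool delta [-14.8   0.3 201.5]
front ztop 39.4 colour [147. 142. 141.]
back ztop 42.4 colour [97.  63.5 52.5]
bottle c [517.3 -31.8  25.3] slope deg 0.5 len 69.3 tool delta [-14.7 -63.7 201.5]
front ztop 42.5 colour [73. 41. 31.]
back ztop 38.5 colour [179.5 174.  173. ]
4 [(-101, 33), (-99, 92), (-97, 57), (-95, 49), (-93, 59), (-91, 61), (-37, 42), (-35, 40), (-33, 50), (-31, 41), (-29, 39), (-27, 45), (-25, 40), (-23, 37), (-21, 40), (-19, 31), (-17, 46), (-15, 321), (-13, 12)]
9.8 [(-17, 14), (-15, 234), (-13, 157), (-11, 131), (-9, 5)]
```

Call:
arm_command --pt "-0.015 0 0.06" --pt "-0.015 0 0.12" --pt "-0.015 0 0.17" --pt "-0.015 0 0.189" --pt "-0.015 0 0.189" --roll '[0, 0, 0, 0, 0]'

```text
t: 46.92
tool_pos: [514.9, 31.3, 11.3]
eef_rot: [-0.001, -0.015, 1.0, 0.0]
contact_force: [-0.7, -0.5, -0.8]
opening: 54.0
finger_force: 0.0
```

Call:
arm_command --pt "0 0 0" --pt "0 0 0" --pt "0 0 0" --pt "0 0 0" --roll '[0, 0, 0, 0]' --hand -1 --newtons 25

```text
t: 47.42
tool_pos: [516.1, 31.1, 13.4]
eef_rot: [0.001, -0.014, 1.0, 0.0]
contact_force: [-0.8, 3.2, 5.2]
opening: 31.7
finger_force: 27.2
```

Call:
arm_command --pt "0 0 -0.02" --pt "0 0 -0.06" --pt "0 0 -0.11" --pt "0 0 -0.16" --pt "0 0 -0.19" --roll '[0, 0, 0, 0, 0]'

```text
t: 48.05
tool_pos: [515.6, 30.8, 205.2]
eef_rot: [0.002, -0.014, 1.0, -0.0]
contact_force: [1.2, 0.3, -0.5]
opening: 31.7
finger_force: 26.8
```

Call:
arm_command --pt "-0.02 0.042 0" --pt "-0.04 0.085 0" --pt "-0.06 0.13 0" --pt "-0.08 0.17 0" --pt "-0.08 0.17 0" --roll '[-2, -4, -6, -8.1, -8.1]'

```text
t: 48.68
tool_pos: [590.7, 205.4, 201.8]
eef_rot: [-0.0, -0.087, 0.996, 0.0]
contact_force: [0.4, -1.1, -0.3]
opening: 31.6
finger_force: 26.8
```

Call:
arm_command --pt "0 0 0" --pt "0 0 0" --pt "0 0 0" --pt "0 0 0" --roll '[0, 0, 0, 0]'

```text
t: 49.18
tool_pos: [590.5, 202.6, 202.5]
eef_rot: [0.0, -0.085, 0.996, -0.0]
contact_force: [0.2, 0.3, -0.9]
opening: 32.1
finger_force: 26.8
```

```bash
cat >> h.py <<'E'
def lane(s,Y):
    H=np.array([579.6,265.2,0]); t=H+np.array([-.1714,.9852,0])*Y; X=rot(s['eef_rot'])
    print('lane',t.round(1),'delta',((t-s['tool_pos'])@X).round(1),'yaw',np.degrees(np.arctan2(X[1,1],X[0,1])).round(2))
E
python3 -c "
from h import *
s=st(); lane(s,-62); d=img('wrist'); save(d,'w12.png')"
```

```text
t 49.17 tcp [590.5 202.6 202.5] q [ 0.14  0.53  1.13 -0.    1.48 -1.6 ] op 32.07638843871054 ff 26.771463132463396 F [ 0.2  0.3 -0.9]
lane [590.2 204.1   0. ] delta [1.000e-01 1.500e+00 2.025e+02] yaw 99.71
```

View pics/w12.png

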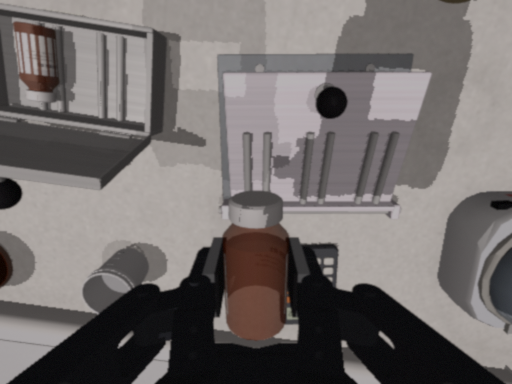

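Call:
arm_command --pt "0 0.0015 0.05" --pt "0 0.0015 0.1" --pt "0 0.0015 0.13" --pt "0 0.0015 0.13" --pt "0 0.0015 0.13" --roll '[0, 0, 0, 0, 0]'

```text
t: 49.85
tool_pos: [591.1, 204.7, 73.9]
eef_rot: [0.001, -0.085, 0.996, 0.0]
contact_force: [1.0, 0.4, -0.9]
opening: 31.3
finger_force: 26.8
```

Call:
arm_command --pt "0 0 0.004" --pt "0 0 0.008" --pt "0 0 0.011" --pt "0 0 0.013" --pt "0 0 0.013" --roll '[0, 0, 0, 0, 0]'

```text
t: 50.48
tool_pos: [590.2, 204.6, 59.2]
eef_rot: [-0.0, -0.085, 0.996, -0.0]
contact_force: [-0.3, 1.1, 0.0]
opening: 31.6
finger_force: 26.8
```

Call:
arm_command --pt "0 0 0.002" --pt "0 0 0.004" --pt "0 0 0.004" --roll '[0, 0, 0]'

```text
t: 50.85
tool_pos: [590.5, 204.5, 55.6]
eef_rot: [0.0, -0.085, 0.996, -0.0]
contact_force: [1.2, -0.8, 2.1]
opening: 31.9
finger_force: 27.1
```

Call:
arm_command --pt "0 0 0.002" --pt "0 0 0.004" --pt "0 0 0.004" --roll '[0, 0, 0]'

```text
t: 51.22
tool_pos: [591.4, 204.5, 52.2]
eef_rot: [0.002, -0.085, 0.996, -0.0]
contact_force: [2.8, -2.2, 6.0]
opening: 31.8
finger_force: 28.0
```

```bash
python3 -c "
from h import *
s=st(); d=img('scene'); save(d,'s3.png',(170,110,320,210),5)"
```

```text
t 51.23 tcp [591.4 204.5  52.2] q [ 0.14  0.68  1.32 -0.    1.14 -1.6 ] op 31.84169267182399 ff 27.950380607508123 F [ 2.8 -2.2  6. ]
```

View pics/s3.png

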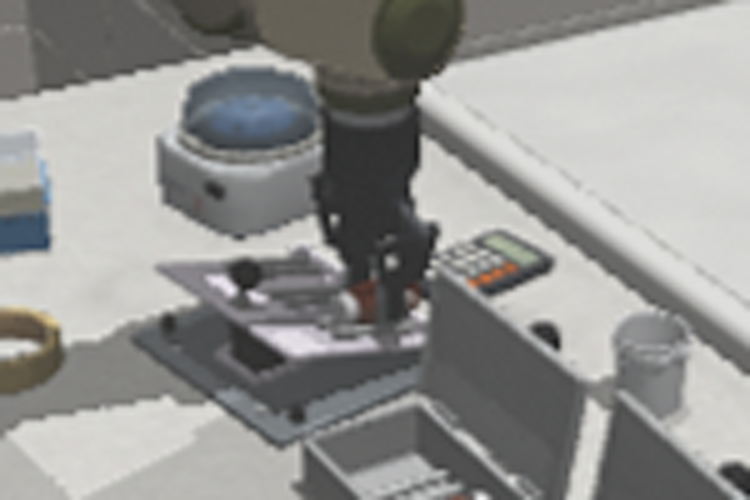

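Call:
arm_command --pt "0 0 0" --pt "0 0 0" --pt "0 0 0" --pt "0 0 -0.03" --pt "0 0 -0.08" --roll '[0, 0, 0, 0, 0]' --hand 0.18

```text
t: 51.9
tool_pos: [589.3, 204.5, 130.6]
eef_rot: [-0.002, -0.085, 0.996, -0.0]
contact_force: [1.1, 0.7, 0.3]
opening: 50.1
finger_force: 0.0
```

Call:
arm_command --pt "0.03 0 -0.04" --pt "0.06 0 -0.08" --pt "0.06 0 -0.08" --pt "0.06 0 -0.08" --roll '[0, 0, 0, 0]'

```text
t: 52.4
tool_pos: [531.1, 194.4, 210.5]
eef_rot: [-0.001, -0.085, 0.996, -0.0]
contact_force: [0.2, 0.4, 0.2]
opening: 50.2
finger_force: 0.0
```

```bash
cat >> h.py <<'E'
def plate(P,c,th=.297):
    "bottles in plate frame: u along plate (0 hinge), Y lateral, w above face; cap = end with white"
    c=c.astype(int); H=np.array([625.4,273.2,23]); a=np.radians(9.87); ex=np.array([np.cos(a),np.sin(a),0]); ey=np.array([-np.sin(a),np.cos(a),0])
    q=P-H; u=(q@ex)*np.cos(th)-q[...,2]*np.sin(th); w=(q@ex)*np.sin(th)+q[...,2]*np.cos(th)-3; Y=q@ey
    m=(abs(Y)<92)&(u>-120)&(u<20)&(abs(w)<3); print('plate tilt resid',np.median(w[m&(u<-100)]).round(1),np.median(w[m&(u>-40)]).round(1))
    for L in(-62,0,62):
        m=(abs(Y-L)<25)&(w>16)&(w<60)&(u>-118)&(u<25)
        if m.sum()<80: print(L,'empty',m.sum()); continue
        k=w[m]>np.percentile(w[m],50); lo,hi=np.percentile(u[m],[1,99])
        f=m&(u<lo+8); b=m&(u>hi-8)
        print(L,m.sum(),'u',lo.round(1),hi.round(1),'Y',np.median(Y[m][k]).round(1),'wtop front/back',np.percentile(w[f],90).round(1),np.percentile(w[b],90).round(1),'mid',np.percentile(w[m&(abs(u-(lo+hi)/2)<8)],90).round(1),'col f/b',np.median(c[f],0),np.median(c[b],0))
E
python3 -c "
from h import *
s=st(); d=img('wrist'); plate(cloud(d),d['color'])"
```

```text
t 52.4 tcp [531.1 194.4 210.5] q [ 0.14  0.42  1.29  0.    1.43 -1.6 ] op 50.22917173718339 ff 0.0 F [0.2 0.4 0.2]
plate tilt resid -0.3 0.0
-62 1631 u -86.8 -18.1 Y -61.8 wtop front/back 33.9 38.0 mid 38.0 col f/b [106. 102. 101.] [100.  67.  56.]
0 empty 0
62 empty 0
```

Call:
arm_command --pt "0.013 -0.055 0" --pt "0.026 -0.11 0" --pt "0.039 -0.165 0.01" --pt "0.052 -0.22 0.01" --pt "0.052 -0.22 0.01" --roll '[8, 8, 8, 8, 8]' --hand 0.27

```text
t: 53.08
tool_pos: [517.2, -34.6, 199.7]
eef_rot: [-0.001, -0.013, 1.0, 0.0]
contact_force: [0.3, 0.5, -0.2]
opening: 54.5
finger_force: 0.0
```

Call:
arm_command --pt "0 0 0" --pt "0 0 0" --pt "0 0 0" --roll '[0, 0, 0]'

```text
t: 53.45
tool_pos: [517.2, -30.2, 201.2]
eef_rot: [-0.0, -0.016, 1.0, 0.0]
contact_force: [-0.6, 0.3, 0.6]
opening: 54.2
finger_force: 0.0
```

```bash
python3 -c "
from h import *
s=st(); d=img('wrist'); bott2(cloud(d),d['color'],(477,562,-60,-5),s)"
```

```text
t 53.45 tcp [517.2 -30.2 201.2] q [-0.29  0.35  1.44  0.    1.35 -1.89] op 54.18020228537283 ff 0.0 F [-0.6  0.3  0.6]
bottle c [517.3 -31.5  25.3] slope deg 2.1 len 69.3 tool delta [-1.000e-01 -1.300e+00  2.012e+02]
front ztop 42.5 colour [78. 44. 33.]
back ztop 39.0 colour [185. 179. 178.]
```

Call:
arm_command --pt "0 -0.001 0.06" --pt "0 -0.001 0.12" --pt "0 -0.001 0.17" --pt "0 -0.001 0.188" --pt "0 -0.001 0.188" --roll '[0, 0, 0, 0, 0]'

```text
t: 54.12
tool_pos: [516.7, -31.7, 12.3]
eef_rot: [-0.001, -0.016, 1.0, 0.0]
contact_force: [0.1, -0.1, 0.5]
opening: 54.2
finger_force: 0.0
```

Call:
arm_command --pt "0 0 0" --pt "0 0 0" --pt "0 0 0" --pt "0 0 0" --roll '[0, 0, 0, 0]' --hand -1 --newtons 25

```text
t: 54.62
tool_pos: [517.9, -32.1, 14.5]
eef_rot: [0.001, -0.015, 1.0, -0.0]
contact_force: [1.0, 1.7, 6.9]
opening: 31.3
finger_force: 26.5
```

Call:
arm_command --pt "0 0 -0.02" --pt "0 0 -0.06" --pt "0 0 -0.11" --pt "0 0 -0.16" --pt "0 0 -0.19" --roll '[0, 0, 0, 0, 0]'

```text
t: 55.25
tool_pos: [517.4, -32.3, 206.2]
eef_rot: [0.002, -0.015, 1.0, -0.001]
contact_force: [-0.1, 0.8, -1.0]
opening: 31.7
finger_force: 25.8
```

Call:
arm_command --pt "-0.014 0.058 0" --pt "-0.028 0.116 0" --pt "-0.042 0.175 0" --pt "-0.057 0.235 0" --pt "-0.072 0.294 0" --roll '[10, 20, 30, 40, 50]'

```text
t: 55.88
tool_pos: [577.5, 252.4, 203.7]
eef_rot: [0.0, 0.407, 0.914, -0.0]
contact_force: [0.3, -0.7, -1.3]
opening: 31.9
finger_force: 25.8
```

Call:
arm_command --pt "0 0 0" --pt "0 0 0" --pt "0 0 0" --pt "0 0 0" --pt "0 0 0" --roll '[10, 20, 30, 40, 50]'

```text
t: 56.5
tool_pos: [577.2, 250.6, 203.5]
eef_rot: [0.0, 0.754, 0.656, -0.0]
contact_force: [-0.3, 0.6, -0.4]
opening: 31.4
finger_force: 25.8
```

Call:
arm_command --pt "0 0 0" --pt "0 0 0" --pt "0 0 0" --pt "0 0 0" --pt "0 0 0" --roll '[10, 20, 30, 40, 50]'

```text
t: 57.12
tool_pos: [577.3, 250.5, 203.5]
eef_rot: [0.0, 0.961, 0.276, -0.0]
contact_force: [-0.5, 0.5, -0.7]
opening: 31.8
finger_force: 25.8
```

Call:
arm_command --pt "0 0 0" --pt "0 0 0" --pt "0 0 0" --pt "0 0 0" --pt "0 0 0" --roll '[10, 20, 22, 22, 22]'

```text
t: 57.75
tool_pos: [577.4, 250.7, 203.4]
eef_rot: [0.0, 0.996, 0.091, 0.0]
contact_force: [-0.9, 0.3, -0.0]
opening: 31.9
finger_force: 25.8
```

```bash
python3 -c "
from h import *
s=st(); lane(s,0)"
```

```text
t 57.75 tcp [577.4 250.7 203.4] q [ 0.22  0.54  1.11 -0.    1.49  1.61] op 31.87992746406755 ff 25.83550843410194 F [-0.9  0.3 -0. ]
lane [579.6 265.2   0. ] delta [  4.8 -13.9 203.4] yaw -79.5
```

Call:
arm_command --pt "0.005 -0.014 0.04" --pt "0.005 -0.014 0.09" --pt "0.005 -0.014 0.13" --pt "0.005 -0.014 0.131" --pt "0.005 -0.014 0.131" --roll '[0.6, 0.6, 0.6, 0.6, 0.6]'

```text
t: 58.38
tool_pos: [580.7, 265.6, 74.1]
eef_rot: [-0.0, 0.996, 0.086, 0.001]
contact_force: [0.3, 0.7, -0.1]
opening: 31.8
finger_force: 25.8
```

Call:
arm_command --pt "0 0 0.004" --pt "0 0 0.008" --pt "0 0 0.012" --pt "0 0 0.014" --pt "0 0 0.014" --roll '[0, 0, 0, 0, 0]'

```text
t: 59.0
tool_pos: [579.8, 265.4, 58.2]
eef_rot: [0.0, 0.996, 0.085, -0.0]
contact_force: [-0.0, -0.7, -0.7]
opening: 31.8
finger_force: 25.8
```

Call:
arm_command --pt "0 0 0.002" --pt "0 0 0.004" --pt "0 0 0.005" --pt "0 0 0.006" --pt "0 0 0.006" --roll '[0, 0, 0, 0, 0]'

```text
t: 59.62
tool_pos: [580.9, 265.3, 53.4]
eef_rot: [0.0, 0.996, 0.085, 0.002]
contact_force: [2.3, -1.2, 5.2]
opening: 31.7
finger_force: 26.7
```

Call:
arm_command --pt "0 0 0" --pt "0 0 0" --pt "0 0 0" --pt "0 0 -0.03" --pt "0 0 -0.08" --roll '[0, 0, 0, 0, 0]' --hand 0.18

```text
t: 60.25
tool_pos: [579.0, 265.2, 131.6]
eef_rot: [0.0, 0.996, 0.085, -0.002]
contact_force: [0.4, -0.3, 0.1]
opening: 50.3
finger_force: 0.0
```

Call:
arm_command --pt "-0.03 0 -0.04" --pt "-0.06 0 -0.08" --pt "-0.06 0 -0.08" --pt "-0.06 0 -0.08" --roll '[0, 0, 0, 0]'

```text
t: 60.75
tool_pos: [520.7, 255.1, 211.6]
eef_rot: [0.0, 0.996, 0.085, -0.0]
contact_force: [0.4, -0.1, -0.3]
opening: 50.5
finger_force: 0.0
```

```bash
python3 -c "
from h import *
s=st(); X=rot(s['eef_rot']);print(X[:2,:2].round(4)); d=img('top'); plate(cloud(d),d['color']); d=img('wrist'); plate(cloud(d),d['color']);print(((np.array([440,-376,200])-s['tool_pos'])@X).round(1))"
```

```text
t 60.75 tcp [520.7 255.1 211.6] q [ 0.25  0.45  1.25 -0.    1.45  1.65] op 50.54245684294675 ff 0.0 F [ 0.4 -0.1 -0.3]
[[ 0.9855  0.1699]
 [ 0.1699 -0.9855]]
plate tilt resid 0.1 0.3
-62 140 u -86.7 -15.7 Y -61.5 wtop front/back 36.4 40.0 mid 39.8 col f/b [122.  116.  115.5] [120.5 103.   96. ]
0 empty 22
62 empty 0
plate tilt resid -0.5 0.3
-62 2555 u -86.1 -17.2 Y -61.4 wtop front/back 34.4 37.9 mid 38.0 col f/b [144. 139. 138.] [77.  48.5 41.5]
0 2523 u -85.2 -16.3 Y 0.1 wtop front/back 34.4 38.0 mid 38.0 col f/b [145.  139.5 139. ] [83. 55. 47.]
62 empty 0
[-186.7  608.2   11.8]
```

Call:
arm_command --pt "-0.017 0.057 0" --pt "-0.035 0.115 0" --pt "-0.053 0.172 0" --pt "-0.07 0.23 0" --pt "-0.088 0.287 0" --roll '[-10, -20, -30, -40, -50]' --hand 0.27

```text
t: 61.48
tool_pos: [485.6, -26.2, 211.3]
eef_rot: [-0.001, 0.876, 0.482, -0.001]
contact_force: [1.1, -0.8, 1.1]
opening: 54.5
finger_force: 0.0
```

Call:
arm_command --pt "-0.055 0.023 0" --pt "-0.11 0.047 0" --pt "-0.166 0.07 0" --pt "-0.221 0.094 0" --pt "-0.276 0.117 0" --roll '[-10, -20, -30, -40, -50]'

```text
t: 62.1
tool_pos: [437.9, -304.3, 211.2]
eef_rot: [-0.001, 0.603, 0.798, 0.0]
contact_force: [1.1, -0.2, 0.2]
opening: 54.0
finger_force: 0.0
```

Call:
arm_command --pt "0 0 0" --pt "0 0 0" --pt "0 0 0" --pt "0 0 0" --pt "0 0 0" --roll '[-10, -20, -30, -40, -50]'

```text
t: 62.72
tool_pos: [438.4, -302.5, 211.0]
eef_rot: [-0.001, 0.209, 0.978, 0.001]
contact_force: [-0.3, -0.2, 0.3]
opening: 54.0
finger_force: 0.0
```

Call:
arm_command --pt "0 0 0" --pt "0 0 0" --pt "0 0 0" --pt "0 0 0" --pt "0 0 0" --roll '[-10, -20, -22, -22, -22]'

```text
t: 63.35
tool_pos: [438.4, -302.3, 212.1]
eef_rot: [-0.0, 0.022, 1.0, 0.0]
contact_force: [-0.1, 0.4, -0.5]
opening: 54.4
finger_force: 0.0
```

```bash
python3 -c "
from h import *
s=st(); X=rot(s['eef_rot']); print('yaw',np.degrees(np.arctan2(X[1,1],X[0,1])).round(2)); d=img('wrist'); bott2(cloud(d),d['color'],(416,502,-400,-350),s)"
```

```text
t 63.35 tcp [ 438.4 -302.3  212.1] q [-0.83  0.37  1.38 -0.    1.4  -2.35] op 54.380499820787264 ff 0.0 F [-0.1  0.4 -0.5]
yaw 87.42
bottle c [ 455.2 -376.8   25.1] slope deg 3.9 len 69.2 tool delta [-20.3 -73.8 212.1]
front ztop 39.2 colour [150.5 145.5 144.5]
back ztop 42.4 colour [90. 61. 51.]
```

Call:
arm_command --pt "-0.015 -0.05 0.01" --pt "-0.02 -0.074 0.01" --pt "-0.02 -0.074 0.01" --pt "-0.02 -0.074 0.01" --pt "-0.02 -0.074 0.01" --roll '[-4.4, -4.4, -4.4, -4.4, -4.4]'

```text
t: 64.03
tool_pos: [455.2, -376.1, 202.8]
eef_rot: [0.0, -0.017, 1.0, -0.0]
contact_force: [-0.1, 0.6, -0.0]
opening: 54.2
finger_force: 0.0
```

```bash
python3 -c "
from h import *
s=st(); X=rot(s['eef_rot']); print('yaw',np.degrees(np.arctan2(X[1,1],X[0,1])).round(2)); d=img('wrist'); bott2(cloud(d),d['color'],(416,502,-400,-350),s)"
```

```text
t 64.03 tcp [ 455.2 -376.1  202.8] q [-0.89  0.47  1.23  0.    1.44 -2.5 ] op 54.24624222762422 ff 0.0 F [-0.1  0.6 -0. ]
yaw 91.97
bottle c [ 455.4 -376.3   25.1] slope deg 1.5 len 69.6 tool delta [-1.000e-01 -2.000e-01  2.028e+02]
front ztop 39.2 colour [152.  146.5 146. ]
back ztop 42.4 colour [103.  69.  59.]
```

Call:
arm_command --pt "0 0 0.06" --pt "0 0 0.12" --pt "0 0 0.17" --pt "0 0 0.189" --pt "0 0 0.189" --roll '[0, 0, 0, 0, 0]'

```text
t: 64.7
tool_pos: [454.9, -376.1, 12.5]
eef_rot: [-0.001, -0.017, 1.0, 0.001]
contact_force: [-0.1, 0.5, 0.3]
opening: 54.2
finger_force: 0.0
```

Call:
arm_command --pt "0 0 0" --pt "0 0 0" --pt "0 0 0" --pt "0 0 0" --roll '[0, 0, 0, 0]' --hand -1 --newtons 25

```text
t: 65.2
tool_pos: [455.7, -377.2, 14.8]
eef_rot: [0.001, -0.017, 1.0, -0.001]
contact_force: [-0.1, 3.1, 7.1]
opening: 31.7
finger_force: 27.4
```

Call:
arm_command --pt "0 0 -0.02" --pt "0 0 -0.06" --pt "0 0 -0.11" --pt "0 0 -0.16" --pt "0 0 -0.19" --roll '[0, 0, 0, 0, 0]'

```text
t: 65.82
tool_pos: [455.3, -377.3, 206.6]
eef_rot: [0.001, -0.017, 1.0, -0.002]
contact_force: [0.1, -1.0, -1.3]
opening: 31.6
finger_force: 26.7
```

Call:
arm_command --pt "-0.011 0.056 0" --pt "-0.022 0.112 0" --pt "-0.033 0.168 0" --pt "-0.044 0.224 0" --pt "-0.055 0.28 0" --roll '[0, 0, 0, 0, 0]'

```text
t: 66.45
tool_pos: [500.6, -93.6, 203.9]
eef_rot: [0.0, -0.017, 1.0, -0.0]
contact_force: [0.1, -0.1, -0.2]
opening: 31.8
finger_force: 26.7
```

Call:
arm_command --pt "-0.011 0.056 0" --pt "-0.022 0.112 0" --pt "-0.033 0.168 0" --pt "-0.044 0.224 0" --pt "-0.055 0.28 0" --roll '[0, 0, 0, 0, 0]'

```text
t: 67.08
tool_pos: [546.2, 188.2, 203.8]
eef_rot: [0.0, -0.017, 1.0, -0.0]
contact_force: [0.6, -0.9, 0.3]
opening: 31.7
finger_force: 26.7
```

Call:
arm_command --pt "-0.011 0.056 0" --pt "-0.022 0.112 0" --pt "-0.028 0.138 0" --pt "-0.028 0.138 0" --pt "-0.028 0.138 0" --roll '[-3, -7.9, -7.9, -7.9, -7.9]'

```text
t: 67.7
tool_pos: [569.4, 324.4, 203.5]
eef_rot: [-0.0, -0.085, 0.996, -0.0]
contact_force: [-0.3, -0.5, -0.8]
opening: 31.4
finger_force: 26.7
```

```bash
python3 -c "
from h import *
s=st(); lane(s,62)"
```

```text
t 67.7 tcp [569.4 324.4 203.5] q [ 0.34  0.59  1.02 -0.    1.53 -1.4 ] op 31.358400910136723 ff 26.73470915760845 F [-0.3 -0.5 -0.8]
lane [569.  326.3   0. ] delta [1.000e-01 2.000e+00 2.035e+02] yaw 99.8
```

Call:
arm_command --pt "0 0.002 0.04" --pt "0 0.002 0.09" --pt "0 0.002 0.13" --pt "0 0.002 0.131" --pt "0 0.002 0.131" --roll '[0, 0, 0, 0, 0]'

```text
t: 68.32
tool_pos: [570.2, 326.9, 74.5]
eef_rot: [0.001, -0.085, 0.996, 0.0]
contact_force: [0.2, -0.6, -0.5]
opening: 31.5
finger_force: 26.7
```

Call:
arm_command --pt "0 0 0.004" --pt "0 0 0.008" --pt "0 0 0.012" --pt "0 0 0.014" --pt "0 0 0.014" --roll '[0, 0, 0, 0, 0]'

```text
t: 68.95
tool_pos: [569.1, 327.2, 58.3]
eef_rot: [-0.0, -0.086, 0.996, -0.0]
contact_force: [-0.5, -0.2, 0.2]
opening: 31.7
finger_force: 26.7
```

Call:
arm_command --pt "0 0 0.002" --pt "0 0 0.004" --pt "0 0 0.005" --pt "0 0 0.006" --pt "0 0 0.006" --roll '[0, 0, 0, 0, 0]'

```text
t: 69.58
tool_pos: [570.3, 327.3, 53.7]
eef_rot: [0.002, -0.086, 0.996, 0.0]
contact_force: [1.9, -1.1, 6.6]
opening: 32.0
finger_force: 28.0
```

Call:
arm_command --pt "0 0 0" --pt "0 0 0" --pt "0 0 0" --pt "0 0 -0.03" --pt "0 0 -0.08" --roll '[0, 0, 0, 0, 0]' --hand 0.18

```text
t: 70.2
tool_pos: [568.3, 326.9, 131.5]
eef_rot: [-0.002, -0.086, 0.996, -0.001]
contact_force: [0.3, 0.2, 0.6]
opening: 49.9
finger_force: 0.0
```

Call:
arm_command --pt "0.03 0 -0.04" --pt "0.06 0 -0.08" --pt "0.06 0 -0.08" --pt "0.06 0 -0.08" --roll '[0, 0, 0, 0]'

```text
t: 70.7
tool_pos: [510.0, 316.9, 211.7]
eef_rot: [-0.0, -0.086, 0.996, -0.0]
contact_force: [1.4, 0.4, -0.0]
opening: 50.0
finger_force: 0.0
```

```bash
python3 -c "
from h import *
s=st(); d=img('wrist'); plate(cloud(d),d['color']); save(d,'w13.png')
X=rot(s['eef_rot'])
for n,k,yw in (('A',(487.2,-.6),1.6),('B',(497.1,-197.9),-2.2),('C',(426.6,-409),1.7)):
    a=np.radians(yw); p=np.r_[np.array(k)+(85+44.7)*np.array([np.cos(a),np.sin(a)]),125.3]; print(n,p.round(1))
p=np.array([616.8,3,200]); print(((p-s['tool_pos'])@X).round(1))"
```

```text
t 70.7 tcp [510.  316.9 211.7] q [ 0.36  0.48  1.18 -0.    1.48 -1.38] op 49.99011484915921 ff 0.0 F [ 1.4  0.4 -0. ]
plate tilt resid -0.4 0.0
-62 1762 u -86.7 -18.2 Y -60.2 wtop front/back 34.1 37.8 mid 37.9 col f/b [103.   99.   98.5] [95. 65. 54.]
0 1119 u -85.7 -18.3 Y 0.5 wtop front/back 33.8 32.9 mid 37.3 col f/b [106. 101. 100.] [90. 74. 70.]
62 1615 u -85.8 -17.0 Y 61.7 wtop front/back 33.9 38.1 mid 38.1 col f/b [106. 102. 101.] [101.   70.   59.5]
A [616.8   3.  125.3]
B [ 626.7 -202.9  125.3]
C [ 556.2 -405.2  125.3]
[ -51.6 -327.6   11.7]
```

Call:
arm_command --pt "-0.009 -0.055 0" --pt "-0.018 -0.11 0" --pt "-0.027 -0.17 0" --pt "-0.035 -0.225 0" --pt "-0.044 -0.28 0" --roll '[0, 0, 0, 0, 0]' --hand 1

```text
t: 71.38
tool_pos: [601.8, 46.5, 210.7]
eef_rot: [-0.001, -0.085, 0.996, 0.0]
contact_force: [1.1, 0.7, -0.0]
opening: 85.4
finger_force: 0.0
```

Call:
arm_command --pt "-0.008 -0.048 0" --pt "-0.008 -0.048 0" --pt "-0.008 -0.048 0" --pt "-0.008 -0.048 0" --pt "-0.008 -0.048 0" --roll '[8.2, 8.2, 8.2, 8.2, 8.2]'

```text
t: 72.0
tool_pos: [617.2, 3.7, 212.4]
eef_rot: [-0.0, -0.015, 1.0, 0.0]
contact_force: [0.4, -0.4, 0.5]
opening: 85.7
finger_force: 0.0
```

```bash
python3 -c "
from h import *
s=st(); X=rot(s['eef_rot']); d=img('wrist'); k=knob(cloud(d),d['color'],(590,640,-17,23),110,145); print('yaw',np.degrees(np.arctan2(X[1,1],X[0,1])).round(2),((k-s['tool_pos'])@X).round(1),((np.array([616.8,3,125.3])-s['tool_pos'])@X).round(1))"
```

```text
t 72.0 tcp [617.2   3.7 212.4] q [-0.19  0.51  1.13  0.    1.5  -1.79] op 85.67300800455544 ff 0.0 F [ 0.4 -0.4  0.5]
knob 675 [616.4   2.7 125.2] rms 1.18
yaw 91.73 [ 0.8 -1.  87.2] [ 0.4 -0.7 87.1]
```

Call:
arm_command --pt "0.001 -0.001 0.05" --pt "0.001 -0.001 0.09" --pt "0.001 -0.001 0.106" --pt "0.001 -0.001 0.106" --pt "0.001 -0.001 0.106" --roll '[0, 0, 0, 0, 0]'

```text
t: 72.68
tool_pos: [617.2, 1.6, 108.2]
eef_rot: [0.002, -0.014, 1.0, -0.0]
contact_force: [-0.5, 0.7, -0.0]
opening: 85.4
finger_force: 0.0
```

Call:
arm_command --pt "0 0 0" --pt "0 0 0" --pt "0 0 0" --pt "0 0 0" --pt "0 0 0" --roll '[0, 0, 0, 0, 0]' --hand -1 --newtons 20

```text
t: 73.3
tool_pos: [616.4, 2.2, 106.7]
eef_rot: [0.0, -0.014, 1.0, 0.0]
contact_force: [-1.1, 4.4, 4.4]
opening: 24.3
finger_force: 19.6
```

Call:
arm_command --pt "0.007 0 -0.004" --pt "0.014 0 -0.007" --pt "0.022 0 -0.009" --pt "0.03 0 -0.011" --pt "0.037 0 -0.012" --roll '[0, 0, 0, 0, 0]'

```text
t: 73.92
tool_pos: [578.8, 1.1, 118.2]
eef_rot: [-0.0, -0.014, 1.0, 0.0]
contact_force: [-0.2, 6.7, -1.1]
opening: 24.6
finger_force: 19.7
```

Call:
arm_command --pt "0.008 0 0" --pt "0.016 0 0" --pt "0.024 0 0.001" --pt "0.031 0 0.003" --pt "0.039 0 0.005" --roll '[0, 0, 0, 0, 0]'

```text
t: 74.55
tool_pos: [539.8, 0.1, 113.2]
eef_rot: [-0.0, -0.014, 1.0, 0.001]
contact_force: [0.8, 6.3, -2.6]
opening: 24.3
finger_force: 19.8
```

Call:
arm_command --pt "0.007 0 0.003" --pt "0.014 0 0.007" --pt "0.021 0 0.011" --pt "0.027 0 0.016" --pt "0.033 0 0.021" --roll '[0, 0, 0, 0, 0]'

```text
t: 75.18
tool_pos: [506.6, -0.7, 92.1]
eef_rot: [-0.0, -0.014, 1.0, 0.001]
contact_force: [1.6, 6.8, -1.8]
opening: 24.3
finger_force: 20.1
```

Call:
arm_command --pt "0.005 0 0.006" --pt "0.01 0 0.012" --pt "0.014 0 0.019" --pt "0.018 0 0.026" --pt "0.021 0 0.032" --roll '[0, 0, 0, 0, 0]'

```text
t: 75.8
tool_pos: [485.7, -1.3, 60.0]
eef_rot: [-0.0, -0.014, 1.0, 0.001]
contact_force: [1.3, 7.5, -0.5]
opening: 24.3
finger_force: 20.2
```

Call:
arm_command --pt "0 0 0" --pt "0 0 0" --pt "0 0 -0.05" --pt "0 0 -0.1" --pt "0 0 -0.15" --roll '[0, 0, 0, 0, 0]' --hand 1

```text
t: 76.42
tool_pos: [486.2, -2.4, 212.4]
eef_rot: [0.0, -0.014, 1.0, -0.0]
contact_force: [0.1, 0.4, 0.4]
opening: 85.4
finger_force: 0.0
```

```bash
python3 -c "
from h import *
s=st(); X=rot(s['eef_rot']); d=img('wrist'); knob(cloud(d),d['color'],(460,515,-25,30),62,140); print('yaw',np.degrees(np.arctan2(X[1,1],X[0,1])).round(2),((np.array([626.7,-202.9,125.3])-s['tool_pos'])@X).round(1))"
```

```text
t 76.42 tcp [486.2  -2.4 212.4] q [-0.25  0.29  1.5  -0.    1.35 -1.85] op 85.36122482303783 ff 0.0 F [0.1 0.4 0.4]
knob 502 [487.2  -0.6  76.9] rms 0.51
yaw 91.62 [-134.7 -204.4   87.3]
```

Call:
arm_command --pt "-0.03 -0.045 0" --pt "-0.06 -0.09 0" --pt "-0.09 -0.136 0" --pt "-0.12 -0.182 0" --pt "-0.135 -0.204 0" --roll '[3.8, 3.8, 3.8, 3.8, 3.8]'

```text
t: 77.1
tool_pos: [627.9, -204.9, 209.6]
eef_rot: [-0.0, 0.02, 1.0, -0.0]
contact_force: [0.2, 1.0, 0.6]
opening: 85.7
finger_force: 0.0
```

Call:
arm_command --pt "0 0 0" --pt "0 0 0" --pt "0 0 0" --pt "0 0 0" --roll '[0, 0, 0, 0]'

```text
t: 77.6
tool_pos: [627.0, -201.4, 210.8]
eef_rot: [0.0, 0.019, 1.0, -0.0]
contact_force: [-0.5, 0.1, 0.2]
opening: 85.5
finger_force: 0.0
```

```bash
python3 -c "
from h import *
s=st(); X=rot(s['eef_rot']); d=img('wrist'); k=knob(cloud(d),d['color'],(600,650,-225,-180),110,145); print('yaw',np.degrees(np.arctan2(X[1,1],X[0,1])).round(2),((k-s['tool_pos'])@X).round(1),((np.array([626.7,-202.9,125.3])-s['tool_pos'])@X).round(1))"
```

```text
t 77.6 tcp [ 627.  -201.4  210.8] q [-0.49  0.59  1.   -0.    1.56 -2.02] op 85.4775091459488 ff 0.0 F [-0.5  0.1  0.2]
knob 642 [ 626.7 -202.7  125.2] rms 0.52
yaw 87.88 [ 0.3 -1.3 85.6] [ 0.3 -1.5 85.5]
```

Call:
arm_command --pt "0 -0.001 0.05" --pt "0 -0.001 0.09" --pt "0 -0.001 0.104" --pt "0 -0.001 0.104" --pt "0 -0.001 0.104" --roll '[0, 0, 0, 0, 0]'

```text
t: 78.28
tool_pos: [627.9, -203.5, 108.3]
eef_rot: [0.001, 0.019, 1.0, -0.001]
contact_force: [0.8, -0.6, -0.1]
opening: 85.3
finger_force: 0.0
```

Call:
arm_command --pt "0 0 0" --pt "0 0 0" --pt "0 0 0" --pt "0 0 0" --pt "0 0 0" --roll '[0, 0, 0, 0, 0]' --hand -1

```text
t: 78.9
tool_pos: [627.2, -203.2, 106.7]
eef_rot: [0.0, 0.019, 1.0, -0.0]
contact_force: [-1.0, -0.2, 2.3]
opening: 24.2
finger_force: 19.5
```

Call:
arm_command --pt "0.007 0 -0.004" --pt "0.014 0 -0.007" --pt "0.022 0 -0.009" --pt "0.03 0 -0.011" --pt "0.037 0 -0.012" --roll '[0, 0, 0, 0, 0]'

```text
t: 79.53
tool_pos: [589.5, -201.8, 118.5]
eef_rot: [-0.0, 0.019, 1.0, -0.0]
contact_force: [0.1, -2.4, -0.9]
opening: 24.5
finger_force: 19.7
```

Call:
arm_command --pt "0.008 0 0" --pt "0.016 0 0" --pt "0.024 0 0.001" --pt "0.031 0 0.003" --pt "0.039 0 0.005" --roll '[0, 0, 0, 0, 0]'

```text
t: 80.15
tool_pos: [550.7, -200.3, 113.2]
eef_rot: [0.0, 0.019, 1.0, -0.0]
contact_force: [1.3, -3.7, -2.1]
opening: 24.4
finger_force: 19.9
```

Call:
arm_command --pt "0.007 0 0.003" --pt "0.014 0 0.007" --pt "0.021 0 0.011" --pt "0.027 0 0.016" --pt "0.033 0 0.021" --roll '[0, 0, 0, 0, 0]'

```text
t: 80.78
tool_pos: [517.9, -199.1, 91.9]
eef_rot: [0.0, 0.019, 1.0, -0.0]
contact_force: [0.9, -3.6, -2.1]
opening: 24.3
finger_force: 20.1
```

Call:
arm_command --pt "0.005 0 0.006" --pt "0.01 0 0.012" --pt "0.014 0 0.019" --pt "0.018 0 0.026" --pt "0.021 0 0.032" --roll '[0, 0, 0, 0, 0]'

```text
t: 81.4
tool_pos: [497.3, -198.3, 59.9]
eef_rot: [0.0, 0.019, 1.0, -0.0]
contact_force: [2.6, -4.7, -1.7]
opening: 24.6
finger_force: 20.2
```

Call:
arm_command --pt "0 0 0" --pt "0 0 0" --pt "0 0 -0.05" --pt "0 0 -0.1" --pt "0 0 -0.15" --roll '[0, 0, 0, 0, 0]' --hand 1

```text
t: 82.02
tool_pos: [497.1, -197.6, 212.2]
eef_rot: [0.0, 0.019, 1.0, 0.0]
contact_force: [0.4, -0.3, -0.6]
opening: 85.7
finger_force: 0.0
```

```bash
python3 -c "
from h import *
s=st(); X=rot(s['eef_rot']); d=img('wrist'); knob(cloud(d),d['color'],(470,525,-225,-165),62,140); print('yaw',np.degrees(np.arctan2(X[1,1],X[0,1])).round(2),((np.array([556.2,-405.2,125.3])-s['tool_pos'])@X).round(1))"
```

```text
t 82.03 tcp [ 497.1 -197.6  212.2] q [-0.6   0.37  1.37  0.    1.4  -2.13] op 85.69858113471246 ff 0.0 F [ 0.4 -0.3 -0.6]
knob 500 [ 497.1 -197.8   76.9] rms 0.48
yaw 87.86 [ -66.8 -205.3   86.8]
```

Call:
arm_command --pt "-0.018 -0.055 0" --pt "-0.036 -0.11 0" --pt "-0.054 -0.165 0" --pt "-0.067 -0.205 0" --pt "-0.067 -0.205 0" --roll '[-3.9, -3.9, -3.9, -3.9, -3.9]'

```text
t: 82.7
tool_pos: [556.3, -407.7, 208.7]
eef_rot: [-0.0, -0.014, 1.0, 0.001]
contact_force: [-0.8, 0.3, -0.8]
opening: 85.5
finger_force: 0.0
```

Call:
arm_command --pt "0 0 0" --pt "0 0 0" --pt "0 0 0" --pt "0 0 0" --roll '[0, 0, 0, 0]'

```text
t: 83.2
tool_pos: [556.5, -405.1, 210.7]
eef_rot: [0.0, -0.015, 1.0, -0.0]
contact_force: [-0.9, -0.9, 0.1]
opening: 85.4
finger_force: 0.0
```

```bash
python3 -c "
from h import *
s=st(); X=rot(s['eef_rot']); d=img('wrist'); k=knob(cloud(d),d['color'],(530,580,-427,-383),110,145); print('yaw',np.degrees(np.arctan2(X[1,1],X[0,1])).round(2),((k-s['tool_pos'])@X).round(1),((np.array([556.2,-405.2,125.3])-s['tool_pos'])@X).round(1))"
```

```text
t 83.2 tcp [ 556.5 -405.1  210.7] q [-0.8   0.65  0.89  0.    1.61 -2.4 ] op 85.41050489016907 ff 0.0 F [-0.9 -0.9  0.1]
knob 683 [ 555.9 -405.3  125.2] rms 1.08
yaw 91.76 [ 0.6 -0.1 85.5] [ 0.3 -0.  85.4]
```

Call:
arm_command --pt "0 0 0.05" --pt "0 0 0.09" --pt "0 0 0.104" --pt "0 0 0.104" --pt "0 0 0.104" --roll '[0, 0, 0, 0, 0]'

```text
t: 83.88
tool_pos: [557.1, -406.2, 108.5]
eef_rot: [0.001, -0.015, 1.0, -0.001]
contact_force: [-0.0, -0.9, -0.1]
opening: 85.4
finger_force: 0.0
```

Call:
arm_command --pt "0 0 0" --pt "0 0 0" --pt "0 0 0" --pt "0 0 0" --pt "0 0 0" --roll '[0, 0, 0, 0, 0]' --hand -1

```text
t: 84.5
tool_pos: [556.5, -405.7, 106.7]
eef_rot: [0.0, -0.015, 1.0, -0.0]
contact_force: [-0.8, -0.9, 2.2]
opening: 24.6
finger_force: 19.5
```

Call:
arm_command --pt "0.007 0 -0.004" --pt "0.014 0 -0.007" --pt "0.022 0 -0.009" --pt "0.03 0 -0.011" --pt "0.037 0 -0.012" --roll '[0, 0, 0, 0, 0]'

```text
t: 85.12
tool_pos: [518.7, -406.8, 118.4]
eef_rot: [-0.0, -0.015, 1.0, 0.0]
contact_force: [0.7, -2.1, -2.1]
opening: 24.6
finger_force: 19.8
```

Call:
arm_command --pt "0.008 0 0" --pt "0.016 0 0" --pt "0.024 0 0.001" --pt "0.031 0 0.003" --pt "0.039 0 0.005" --roll '[0, 0, 0, 0, 0]'

```text
t: 85.75
tool_pos: [480.0, -407.9, 113.2]
eef_rot: [0.0, -0.015, 1.0, -0.0]
contact_force: [1.3, -1.8, -1.3]
opening: 24.3
finger_force: 19.9
```

Call:
arm_command --pt "0.007 0 0.003" --pt "0.014 0 0.007" --pt "0.021 0 0.011" --pt "0.027 0 0.016" --pt "0.033 0 0.021" --roll '[0, 0, 0, 0, 0]'

```text
t: 86.38
tool_pos: [447.2, -408.9, 91.9]
eef_rot: [0.0, -0.015, 1.0, 0.0]
contact_force: [0.3, -2.5, -1.5]
opening: 24.3
finger_force: 20.2
```

Call:
arm_command --pt "0.005 0 0.006" --pt "0.01 0 0.012" --pt "0.014 0 0.019" --pt "0.018 0 0.026" --pt "0.021 0 0.032" --roll '[0, 0, 0, 0, 0]'

```text
t: 87.0
tool_pos: [426.5, -409.5, 59.8]
eef_rot: [0.0, -0.015, 1.0, 0.0]
contact_force: [2.0, -2.3, -0.9]
opening: 24.3
finger_force: 20.2
```

Call:
arm_command --pt "0 0 0" --pt "0 0 0" --pt "0 0 -0.05" --pt "0 0 -0.1" --pt "0 0 -0.15" --roll '[0, 0, 0, 0, 0]' --hand 1

```text
t: 87.62
tool_pos: [426.5, -409.1, 212.3]
eef_rot: [0.0, -0.015, 1.0, 0.0]
contact_force: [0.5, -1.1, 0.7]
opening: 85.4
finger_force: 0.0
```

Call:
arm_command --pt "0 0 -0.05" --pt "0 0 -0.05" --pt "0 0 -0.05" --roll '[0, 0, 0]'

```text
t: 88.0
tool_pos: [426.4, -409.1, 259.7]
eef_rot: [-0.0, -0.015, 1.0, 0.001]
contact_force: [-0.5, 0.9, 0.1]
opening: 85.5
finger_force: 0.0
```

```bash
python3 -c "
from h import *
s=st(); d=img('wrist'); P=cloud(d); knob(P,d['color'],(400,450,-435,-375),62,140); knob(P,d['color'],(470,525,-225,-165),62,140)
d=img('top'); P=cloud(d); plate(P,d['color']); save(d,'t3.png',s=1.5)
for n,b in dict(timer=((300,400,-150,-40),12,30),tape=((280,400,310,430),15,40),cup=((715,790,20,100),40,80)).items():
    b,z0,z1=b; x,y,z=P[...,0],P[...,1],P[...,2]; fitrect(P,(x>b[0])&(x<b[1])&(y>b[2])&(y<b[3])&(z>z0)&(z<z1),n)
"
```

```text
t 88.0 tcp [ 426.4 -409.1  259.7] q [-0.96  0.44  1.12  0.    1.58 -2.57] op 85.54196884295071 ff 0.0 F [-0.5  0.9  0.1]
knob 376 [ 426.7 -409.1   76.9] rms 0.52
knob 384 [ 497.1 -197.8   77.2] rms 0.69
plate tilt resid -0.3 0.2
-62 140 u -87.1 -15.2 Y -60.2 wtop front/back 35.4 39.1 mid 41.2 col f/b [120. 116. 117.] [123. 106.  98.]
0 138 u -86.0 -14.8 Y 0.1 wtop front/back 34.4 37.3 mid 41.0 col f/b [126.  122.  121.5] [107.  99.  94.]
62 139 u -86.7 -16.3 Y 62.9 wtop front/back 35.8 38.5 mid 41.6 col f/b [129. 125. 123.] [122. 102.  97.]
timer 0 z nan [0. 0.] [0. 0.] 0.0
tape 131 z 24.4 [341.5 366.8] [93.5 83.7] 47.7
cup 12 z 55.1 [779.   53.1] [13.8  5.8] 82.5
  return _methods._mean(a, axis=axis, dtype=dtype,
  ret = ret.dtype.type(ret / rcount)
```

View pics/t3.png

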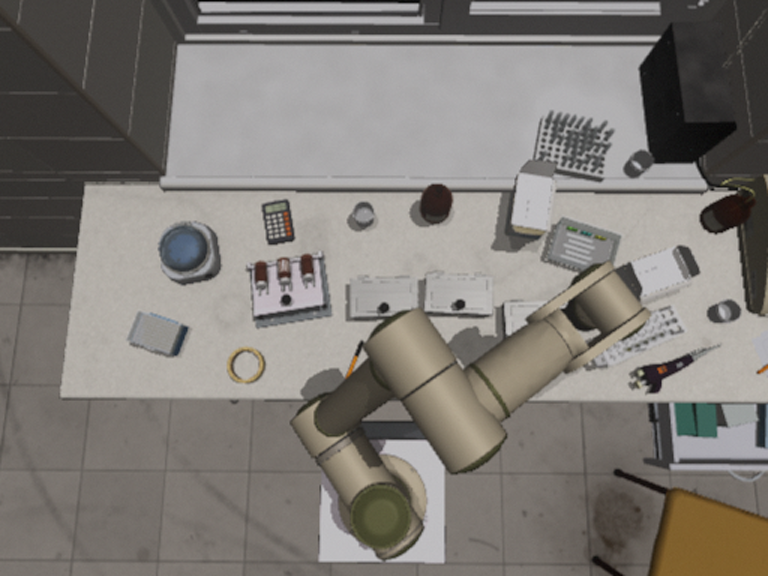

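The top view shows three bottles on the propped plate (around 263–307, 270), caps toward the front. The lids of A and B are shut at (383,295) and (460,293), and C's knob measures 77 mm high, so it is shut too. The cup (363,214) and tape (245,365) are at their original pixels. The arm hides the timer, which the gripper never came near.

```bash
python3 -c "
from workcell import r
print(r.finish_job())"
```

```text
the job is handed in; nothing more can be done
None
```

The job is handed in: the higher block props the plate, all three bottles lie cap uphill in their own lanes, and the three cases are shut with the lower block still in its case; the cup and tape had not moved, but the arm hid the timer in the last picture, so I could not confirm its position.

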